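# Clock the tilting table level and hold the bearing block over its pins

## Task

On the set-up bench, first turn the black knurled knob of the tilting table, a little at a time, until the dial gauge's needle points at the red mark, and take your hand off it. Then pick up the bare aluminium bearing block, carry it across the clutter and hold it still and level about a centimetre above the tips of the table's two locating pins, its two holes straight over the pins (either way round), so that I can wipe the seat before it goes down. Finish while still holding it there: never let it touch the table, don't touch the gauge, and don't shift the other things on the bench.

Things in the scene. Friction and masses are not known exactly. Their poses are not given: they have to be found in the camera images.
- bearing_block: The block to carry: bare aluminium, 0.3-0.6 kg. Base flange 130 (x) x 40 (y) x 14 mm with 12 mm vertical through holes at x = +-47 mm; on it a barrel 64 mm dia, axis along y at z = 40 mm, flat round end faces at y = +-18 mm, top at z = 72 mm. Grip from above across the two faces, 40 to 62 mm up. Origin: centre of its underside, z up. The same after a half turn about z.
- blue_block: Bystander: a bearing block of the same shape and size, painted blue, about 0.8 kg; leave it alone. Origin at the centre of its underside, x along its length.
- tilt_table: Tilting table, fixed to the bench: grey cast base 220 (x) x 150 (y) x 20 mm; above it a steel plate 200 x 150 x 18 mm, top 50 mm above the bench, hinged at the -x end. On the plate two brass locating pins, 10 mm dia, tips 66 mm above the bench, and near the +x end the levelling knob. Origin: centre of the base's underside, z up. The plate tilts under 0.2 degrees: take it as level.
- seat (a point): Point midway between the two locating pins, at the height of their tips (66 mm above the bench). x runs from one pin to the other; the pins stand at x = +47 and -47 mm, as far apart as the block's holes. z up.
- pin_a (a point): Tip of the locating pin nearer the hinge (-47 mm from the seat along its x).
- pin_b (a point): Tip of the locating pin nearer the knob (+47 mm from the seat along its x).
- knob_grip (a point): Gripping point on the vertical axis of the levelling knob: black, round, knurled, 40 mm dia, 26 mm high, white line on its flat top. Its underside is 64, this point 79 and its top 90 mm above the bench, the plate below at 50 mm. It turns on the spot either way against about 0.06 N m of friction and stays where it is left; its limits are far off.
- needle (a joint): Angle of the gauge's needle from the red mark, rad: 0 = on the mark, positive = clockwise past it seen from above. Starts 0.7 to 2.2 rad anticlockwise of the mark (negative). Driven by the knob: turning the knob clockwise seen from above moves the needle clockwise by 0.9 of the knob's angle, without play.
- dial_gauge: Dial gauge on a red magnetic stand, fixed, plunger on the plate's far edge; do not touch it. Black bezel 80 mm dia, top at 110 mm; white dial facing up, red mark and clip at zero, towards -x. Origin: on the dial's vertical axis, at bench height. The stand's block (50 x 60 x 55 mm) and post (12 mm dia, top at 150 mm) are 88 mm away along +x.
- needle_tip (a point): The end of the black needle, 30 mm from the dial's centre, 107 mm above the bench.
- zero_mark (a point): The red zero mark on the dial, 30 mm from the dial's centre; the needle's end stands here when it is on the mark.
- collet_chuck: Bystander: steel collet chuck standing nose down, 48 mm diameter, 125 mm tall. Origin at the centre of its underside.
- v_block: Bystander: steel V block 60 x 46 x 46 mm. Origin at the centre of its underside.
- oiler: Bystander: red oil bottle, 54 mm diameter, with a thin brass spout, 131 mm tall. Origin at the centre of its underside.
- screw_jack: Bystander: small brass screw jack, 44 mm diameter, 59 mm tall. Origin at the centre of its underside.
- wrench: Bystander: steel spanner lying flat, 180 mm long (x), 8 mm thick. Origin at its middle.
There are look-alikes about, which are no part of the job. Leave any purple or turquoise look-alike of the bearing_block alone.

How it is judged:
By the outcome, as a careful person would: the job done as asked, in the order asked, and still so for the second after the job is handed in, while the arm keeps its last pose, push and grip.
It also fails if it takes over 64 s, if anything falls off the work surface, if the arm or the gripper's body presses on something with over 40 N, if the wrist force passes 120 N, or if a joint passes its speed limit or range.

## Robot

A 7-joint arm with a two-finger parallel gripper is mounted at the origin on the work surface. World frame = base frame: x ahead of the robot, y to its left, z up, the work surface at z = 0. Lengths are in m, angles in rad, forces in N, time in s.
With the tool pointing down it reaches from about 0.425 to 0.975 m from the base axis. Payload 16.7 kg.
Tool frame: the origin (TCP) lies midway between the tips of the shut fingers; the grasp point (between the pads) lies 19 mm behind it; y points along the fingers, z is the direction in which the jaws open and shut, and the axes are right-handed (so a half turn about y gives the same grasp; the last joint's range is limited). The gripper opens to 85 mm and grips with 20 to 120 N. Pads are 22 mm wide; open, the fingers measure 114 mm over their backs; the gripper's body (76 mm by 85 mm) begins 54 mm behind the grasp point. The pads swing forward as they close: fully open they stand 13 mm farther back than shut.
Start: joints at [-0.149, 0.426, 0.074, 1.606, -0.034, 1.111, -0.067], TCP at [0.675, -0, 0.231] pointing down, gripper open.
Joint ranges: [-2.85, 2.85], [-0.5, 2.14], [-1.23, 1.37], [0.21, 2.46], [-1.02, 4.16], [0.16, 2.05], [-2.73, 2.73]. Speed limits (rad/s): [1.89, 1.89, 2.39, 2.39, 3.01, 3.01, 3.01].

## Interface

Orientations are given as a rotation vector (axis times angle).
In Python, from bench import env gives the robot as it stands.
- The arm moves only by the tool arm_command, never from a script. Its argument "series" is a list that holds one entry, the list of rows, each a list of 7 numbers: the shift along the tool's x, y, z in m, then the turn, a rotation vector about the tool's x, y, z in rad, then the opening, from -1 (shut) to 1 (fully open). A call has 1 to 10 rows; each row shifts and turns the commanded pose from where the row before left it, along the tool's axes as they then stand; what a row does not reach is not made up. A row lasts 1/10 s, in which the tool goes at most 50 mm and 8.59 degrees, less where a joint would pass 70% of its speed; a pose out of reach is approached as far as the arm can. A call with a gripper value outside its range is refused whole. The fingers move at their own pace and stop on an object; the grip force is fixed at half the most. Time passes only in rows, so rows that do not move let the fingers close. It gives the time, the measured TCP pose, the force and the opening at its end, in the units of the state.
- env.read_state(): the state, without advancing time (a new reading comes with each control period).
- env.grab_frame(name): name is "scene" or "side" or "wrist"; returns (picture, depth): 384x512x3 uint8, red, green, blue; 384x512 float32, m along the optical axis (not along the pixel's ray), 0 where there is no reading.
- env.calibration(name): a dict with "fx", "fy", "cx", "cy" (pixels), "R" (3x3) and "t" (3): a world point X has camera coordinates R X + t; the wrist camera has in their place "T_tool_cam" (4x4, takes a point from camera to tool coordinates, whose origin is the TCP and whose axes are the tool frame's). Camera axes: x right, y down, z forward; pixel columns grow to the right and rows downward; lengths in m; the calibration is good to about 2 mm. A picture is of the moment at which its call begins: read the wrist's pose just before it. calibration takes no time and is no camera call.
- env.hand_in(): hands the job in, once; it reports no verdict.
The state is a dict: "time_s": time; "joints": joint angles; "joint_velocities": joint speeds; "effort": joint torques, N m; "position": TCP position; "eef_rot": TCP orientation; "contact_force": force on the tool from outside, world axes, zero at the start; "torque": the same for the moment, N m; "opening": finger opening in m.
Only numpy, scipy, OpenCV 4.12 (cv2) and the standard library are available. Lean on these libraries where they do the work, as an engineer would, in place of code of your own. Each camera call takes 0.05 s, during which the arm holds its last target.

## Working session

There is one attempt and no reset: what is moved stays moved. The work goes in short steps, Python scripts to look and compute and a tool call to move; the robot and the scene stay as the last step left them, time stands still between calls to the robot, and variables do not carry over. Pictures are saved under pics/ and viewed, and the job is handed in when it is done.

Besides the shell and the picture viewer there is one more tool, called after "Call:" in YAML: its name, and indented under it one key for each argument. arm_command: Moves the arm, as the interface text tells. Its arguments: {"type":"object","properties":{"series":{"type":"array"}},"required":["series"]}

```bash
mkdir -p pics; ls; cat > h.py <<'E'
import numpy as np, cv2
from scipy.spatial.transform import Rotation as Ro
from bench import env
def save(n,im,s=1.5):
    cv2.imwrite('pics/'+n,cv2.cvtColor(cv2.resize(im,None,fx=s,fy=s,interpolation=cv2.INTER_CUBIC),cv2.COLOR_RGB2BGR))
def cam(name,st=None):
    c=env.calibration(name)
    if 'R' in c:
        R=np.array(c['R']);t=np.array(c['t']);Rw=R.T;o=-R.T@t
    else:
        T=np.array(c['T_tool_cam']);Rt=Ro.from_rotvec(st['eef_rot']).as_matrix()
        Rw=Rt@T[:3,:3];o=Rt@T[:3,3]+np.array(st['position'])
    return c,Rw,o
def ray(C,u,v,z):
    c,Rw,o=C
    d=Rw@np.array([(u-c['cx'])/c['fx'],(v-c['cy'])/c['fy'],1.])
    return o+d*(z-o[2])/d[2]
def pt(C,u,v,d):
    c,Rw,o=C
    return o+Rw@(np.array([(u-c['cx'])/c['fx'],(v-c['cy'])/c['fy'],1.])*d)
def proj(C,X):
    c,Rw,o=C
    p=Rw.T@(np.array(X)-o)
    return np.array([c['fx']*p[0]/p[2]+c['cx'],c['fy']*p[1]/p[2]+c['cy']])
E
python3 - <<'E'
from h import *
import pickle
st=env.read_state();print(st)
D={}
for n in ['scene','side','wrist']:
    im,d=env.grab_frame(n);save(f'a_{n}.png',im);D[n]=(im,d)
    c,Rw,o=cam(n,st);print(n,c['fx'],c['cx'],o,Rw.round(3).tolist())
D['st']=st
pickle.dump(D,open('a.pkl','wb'))
E
```

```text
pics
{'time_s': 0.0, 'joints': array([-0.14947202,  0.42675485,  0.07383725,  1.60662301, -0.0341278 ,
        1.11082472, -0.06708721]), 'joint_velocities': array([-6.60756236e-04,  4.97773769e-04,  1.20133684e-03,  2.34317683e-04,
       -7.55847173e-04,  4.03963957e-06,  8.72041411e-04]), 'effort': array([ 7.16691302e-04, -9.49842310e+01,  3.76242042e+00, -4.63523841e+01,
        1.94300286e-02,  1.01335210e-02,  2.85131875e-06]), 'position': array([ 6.74572675e-01, -3.25997902e-05,  2.30587893e-01]), 'eef_rot': array([-1.21022304,  1.21019422, -1.20864861]), 'contact_force': array([-0.16228209,  0.43179692, -0.17090981]), 'torque': array([-0.00972108,  0.02238233, -0.01102249]), 'opening': 0.08537071193662199}
scene 485.74368351366246 246.2020118959902 [1.72216586 0.32746084 0.87225888] [[-0.327, 0.524, -0.787], [0.945, 0.165, -0.283], [-0.018, -0.836, -0.549]]
side 363.35844786895177 257.78931955189876 [0.15594565 0.37848197 0.67679533] [[-0.697, -0.487, 0.526], [-0.716, 0.457, -0.527], [0.016, -0.744, -0.668]]
wrist 329.4184780079062 256.07288287327384 [0.67362385 0.06972287 0.3736583 ] [[1.0, 0.002, -0.002], [0.001, -0.961, -0.277], [-0.003, 0.277, -0.961]]
```

View pics/a_scene.png

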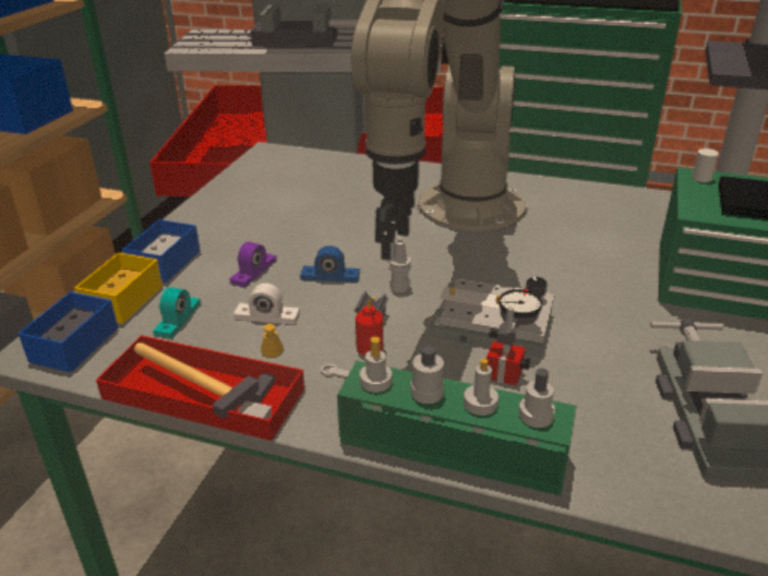

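View pics/a_side.png

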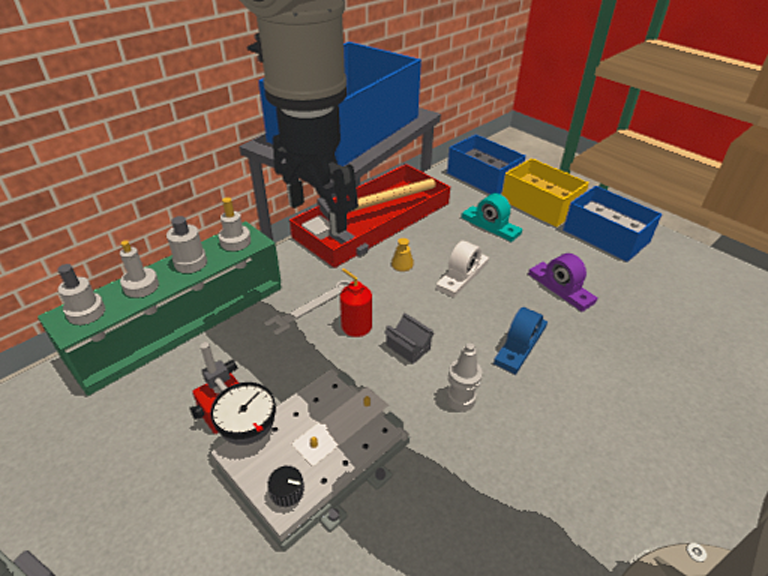

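View pics/a_wrist.png

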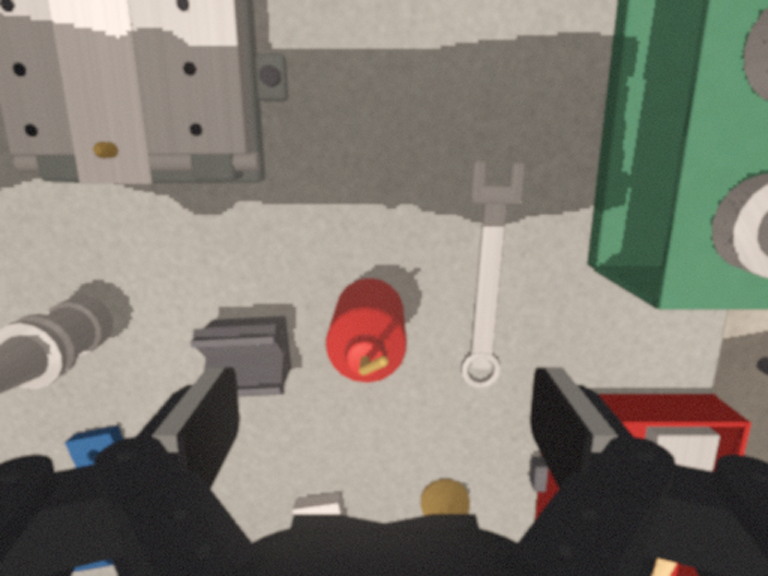

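Side view candidates for the block: white/aluminium (465,265), turquoise (491,215), purple (565,275) and blue (522,335). By its description it is the bare metal one at (465,265). The knob is at (286,485), the pins at (314,442) and (367,400), and the gauge at (243,410). I'll check these in close crops.

```bash
python3 - <<'E'
from h import *
import pickle
D=pickle.load(open('a.pkl','rb'))
im=D['side'][0]
a=cv2.resize(im[150:210,280:350],None,fx=6,fy=6,interpolation=cv2.INTER_CUBIC)
b=cv2.resize(im[240:375,120:290],None,fx=4.5,fy=4.5,interpolation=cv2.INTER_CUBIC)[:600,:780]
save('b1.png',a,1);save('b2.png',b,1)
save('b3.png',cv2.resize(D['scene'][0][175:230,145:210],None,fx=8,fy=8,interpolation=cv2.INTER_CUBIC),1)
E
```

```text
(no output)
```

View pics/b1.png

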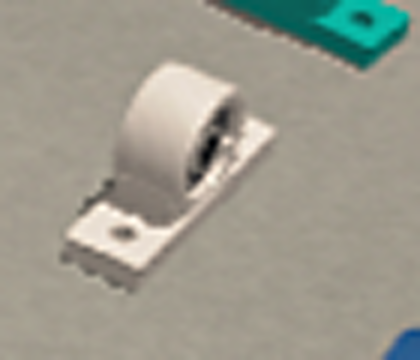

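View pics/b2.png

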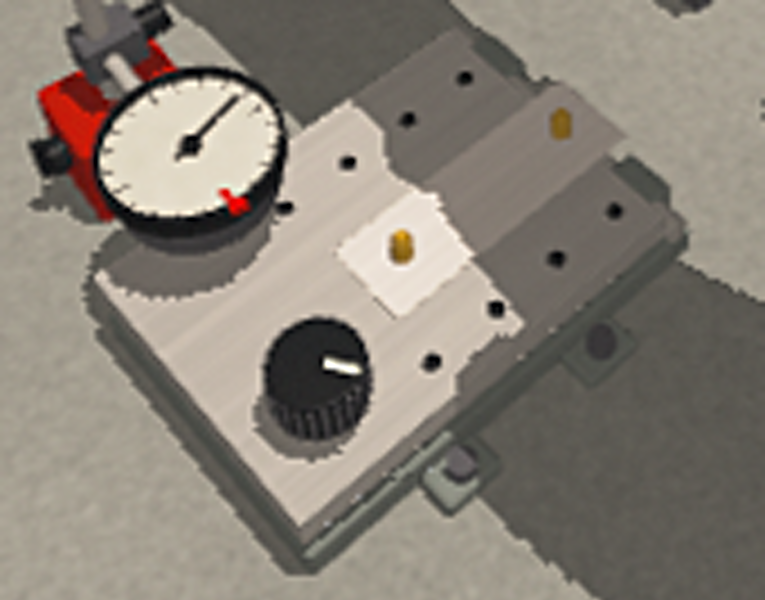

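View pics/b3.png

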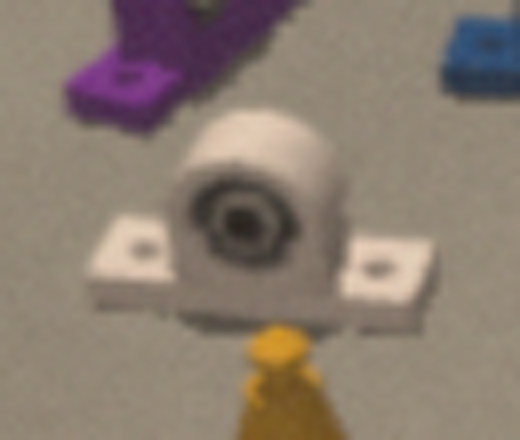

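The crops confirm that the bare metal block is the target. In b2 the dial centre is at (190,146), the needle end at (240,97) and the mark at (232,198). The knob top is at (317,362), and the pin tips are at (401,235) and (560,113).

```bash
python3 - <<'E'
from h import *
import pickle
D=pickle.load(open('a.pkl','rb'))
S=cam('side');C=cam('scene')
f=lambda x,y:(120+(x+.5)/4.5-.5,240+(y+.5)/4.5-.5)
P={}
for n,x,y,z in [('knob',317,362,.09),('pinb',401,233,.066),('pina',560,111,.066),('gc',190,146,.107),('tip',240,97,.107),('mark',232,198,.107)]:
    u,v=f(x,y);P[n]=ray(S,u,v,z);print(n,P[n].round(4),'scene px',(proj(C,P[n])*1.5).round(1), 'depth pt',pt(S,u,v,D['side'][1][int(round(v)),int(round(u))]).round(4))
print('pins dist',np.linalg.norm(P['pina']-P['pinb']))
a=P['tip']-P['gc'];b=P['mark']-P['gc']
ang=np.arctan2(a[1],a[0])-np.arctan2(b[1],b[0]);print('needle ccw from mark',ang,np.linalg.norm(a),np.linalg.norm(b))
dx=P['pinb']-P['pina'];print('table yaw',np.arctan2(dx[1],dx[0]))
# block: hole in flange near, bbox
g=lambda x,y:(280+(x+.5)/6-.5,150+(y+.5)/6-.5)
print('hole side',ray(S,*g(124,232),.014))
q=lambda x,y:(145+(x+.5)/8-.5,175+(y+.5)/8-.5)
h1=ray(C,*q(146,249),.014);h2=ray(C,*q(380,268),.014);print('holes scene',h1,h2,np.linalg.norm(h1-h2),np.arctan2(*(h1-h2)[1::-1]),(h1+h2)/2)
E
```

```text
knob [0.464  0.2298 0.09  ] scene px [537.1 280.7] depth pt [0.4646 0.2294 0.0887]
pinb [0.5004 0.1618 0.066 ] scene px [498.6 294.8] depth pt [0.5006 0.1617 0.0657]
pina [0.5009 0.0685 0.066 ] scene px [452.7 287.2] depth pt [0.5017 0.0678 0.0646]
gc [0.5712 0.214  0.107 ] scene px [521.1 301.1] depth pt [0.5695 0.2146 0.1094]
tip [0.5782 0.1842 0.107 ] scene px [504.5 300.4] depth pt [0.5803 0.1833 0.1042]
mark [0.5376 0.2159 0.107 ] scene px [525.  291.9] depth pt [0.5389 0.2153 0.1052]
pins dist 0.09334964084879818
needle ccw from mark -4.4257697082522 0.030543015342412255 0.033626795995473246
table yaw 1.5766332269758103
hole side [ 0.61491588 -0.24882541  0.014     ]
holes scene [ 0.63192958 -0.34192125  0.014     ] [ 0.61602285 -0.24906579  0.014     ] 0.09420806568999614 -1.4011368421599326 [ 0.62397622 -0.29549352  0.014     ]
```

```bash
python3 - <<'E'
from h import *
st=env.read_state();R=Ro.from_rotvec(st['eef_rot']).as_matrix();print(R.round(3))
t=np.array([.464,.23,.17]);print('tool shift',(R.T@(t-st['position'])).round(4))
E
```

```text
[[-0.    -0.001  1.   ]
 [-1.    -0.    -0.   ]
 [ 0.    -1.    -0.001]]
tool shift [-0.23    0.0609 -0.2106]
```

Call:
arm_command:
  series:
    - [[-0.025,0,-0.023,0,0,0,0.3],[-0.025,0,-0.023,0,0,0,0.3],[-0.026,0,-0.024,0,0,0,0.3],[-0.026,0,-0.024,0,0,0,0.3],[-0.026,0,-0.024,0,0,0,0.3],[-0.026,0,-0.024,0,0,0,0.3],[-0.026,0,-0.023,0,0,0,0.3],[-0.025,0,-0.023,0,0,0,0.3],[-0.025,0.01,-0.022,0,0,0,0.3],[0,0,0,0,0,0,0.3]]

```text
time_s: 1.15
position: [0.4618, 0.2331, 0.2205]
eef_rot: [-1.213, 1.207, -1.204]
contact_force: [-0.2, -1.1, 0.1]
opening: 0.0555
```

```bash
python3 - <<'E'
from h import *
import pickle
st=env.read_state();im,d=env.grab_frame('wrist');save('c1.png',im)
print(st['time_s'],st['position'],st['eef_rot'],st['joints'],st['opening'],st['contact_force'])
pickle.dump((st,im,d),open('c.pkl','wb'))
W=cam('wrist',st)
for X in [(.464,.2298,.09),(.5004,.1618,.066),(.5009,.0685,.066),(.5712,.214,.107)]: print((proj(W,X)*1.5).round(1))
E
```

```text
1.15 [0.46176858 0.23309125 0.22047014] [-1.21288557  1.20685237 -1.20424132] [-0.52118614  0.184533   -0.07892823  1.96218957  0.01570141  0.99691501
 -0.60207324] 0.05550778158695888 [-0.17434432 -1.05582338  0.1348977 ]
[390.8 276.5]
[444.7 367.4]
[440.1 487.7]
[586.3 313.7]
```

View pics/c1.png

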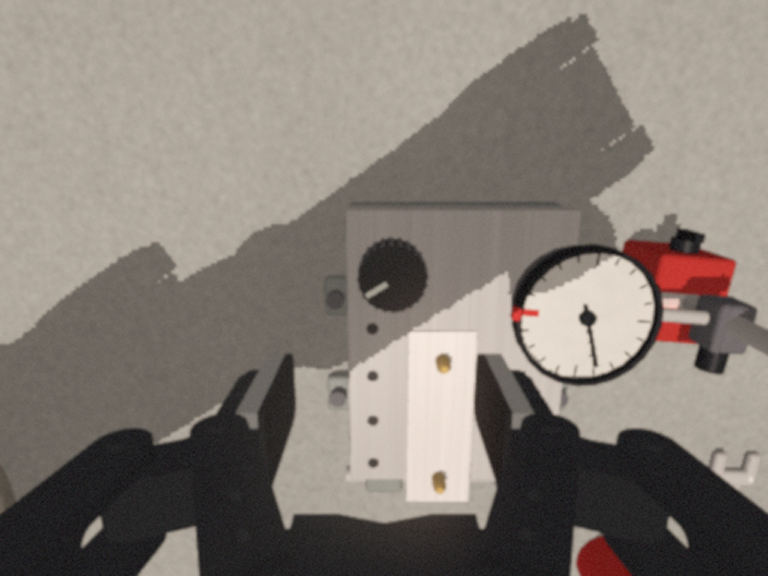

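The wrist view agrees with the side measurement: knob top at (393,275), pins at (444,361) and (440,481), dial centre at (587,318), needle pointing down to (595,366), mark at the left (515,314). I'll refine the numbers from it.

```bash
python3 - <<'E'
from h import *
import pickle
st,im,d=pickle.load(open('c.pkl','rb'));W=cam('wrist',st)
g=cv2.cvtColor(im,cv2.COLOR_RGB2GRAY)
m=((g<62)).astype(np.uint8);m[:, :225]=0;m[:,300:]=0;m[:150]=0;m[215:]=0
n,l,s,c=cv2.connectedComponentsWithStats(m);i=1+s[1:,4].argmax();print(s[i],c[i]*1.5)
(u,v),r=cv2.minEnclosingCircle(np.argwhere(l==i)[:,::-1].astype(np.float32));print(u*1.5,v*1.5,r*1.5)
print('knob',ray(W,u,v,.088))
print('holes', [ray(W,x/1.5,y/1.5,.066).round(4) for x,y in[(444,360),(440,481)]])
c=ray(W,587/1.5,318/1.5,.107);t=ray(W,596/1.5,366/1.5,.107);k=ray(W,517/1.5,314/1.5,.107)
an=lambda p:np.arctan2(*(p-c)[1::-1]);print(c,'ccw',(an(t)-an(k))%(2*np.pi),np.linalg.norm(t-c))
R=Ro.from_rotvec(st['eef_rot']).as_matrix();print(R.round(3))
E
```

```text
[ 239  160   45   47 1541] [392.83744322 273.74853991]
391.5 274.5 35.30595588684082
knob [0.46441244 0.23046627 0.088     ]
holes [array([0.4997, 0.1671, 0.066 ]), array([0.5006, 0.0741, 0.066 ])]
[0.57188905 0.21151881 0.107     ] ccw 1.912345513314997 0.0299804975674052
[[ 0.005 -0.002  1.   ]
 [-1.     0.     0.005]
 [-0.    -1.    -0.002]]
```

Call:
arm_command:
  series:
    - [[0.003,0.01,0.0025,0,0,0,0.3],[0,0.01,0,0,-0.14,0,0.3],[0,0.01,0,0,-0.14,0,0.3],[0,0.01,0,0,-0.14,0,0.3],[0,0.01,0,0,-0.14,0,0.3],[0,0.01,0,0,-0.14,0,0.3],[0,0.01,0,0,-0.14,0,0.3],[0,0.01,0,0,-0.14,0,0.3],[0,0.01,0,0,-0.14,0,0.3],[0,0,0,0,0,0,0.3]]

```text
time_s: 2.2
position: [0.4676, 0.2252, 0.1296]
eef_rot: [-1.543, 0.355, -0.352]
contact_force: [-1.0, -0.4, -0.2]
opening: 0.056
```

```bash
python3 - <<'E'
from h import *
st=env.read_state();im,d=env.grab_frame('wrist');save('d1.png',im)
R=Ro.from_rotvec(st['eef_rot']).as_matrix();print(R.round(3),st['position'],st['joints'].round(2))
print((R.T@(np.array([.4643,.230,.06])-st['position'])).round(4))
E
```

```text
[[ 0.9   -0.002  0.435]
 [-0.435 -0.001  0.9  ]
 [-0.001 -1.    -0.002]] [0.46761691 0.22520329 0.12959779] [-0.37  0.31 -0.24  2.03  0.1   0.81  0.46]
[-0.005   0.0696  0.003 ]
```

View pics/d1.png

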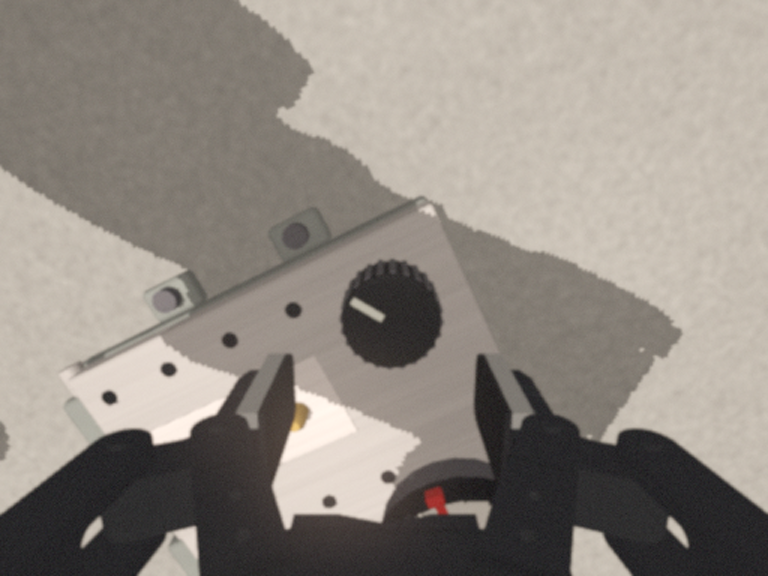

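The knob top is at (392,313), midway between the fingers in the width direction. Correcting by 5 mm and descending.

Call:
arm_command:
  series:
    - [[-0.005,0.01,0.003,0,0,0,0.3],[0,0.015,0,0,0,0,0.3],[0,0.015,0,0,0,0,0.3],[0,0.015,0,0,0,0,0.3],[0,0.0145,0,0,0,0,0.3],[0,0,0,0,0,0,0.3],[0,0,0,0,0,0,0.3]]

```text
time_s: 2.95
position: [0.4642, 0.2321, 0.0619]
eef_rot: [-1.542, 0.355, -0.355]
contact_force: [0.1, 1.0, 0.5]
opening: 0.0556
```

```bash
python3 - <<'E'
from h import *
st=env.read_state();im,d=env.grab_frame('wrist');save('d2.png',im)
R=Ro.from_rotvec(st['eef_rot']).as_matrix()
print((R.T@(np.array([.4643,.230,.06])-st['position'])).round(4),st['contact_force'])
E
```

```text
[ 0.001   0.0019 -0.0018] [0.06118979 0.97185212 0.49695116]
```

View pics/d2.png

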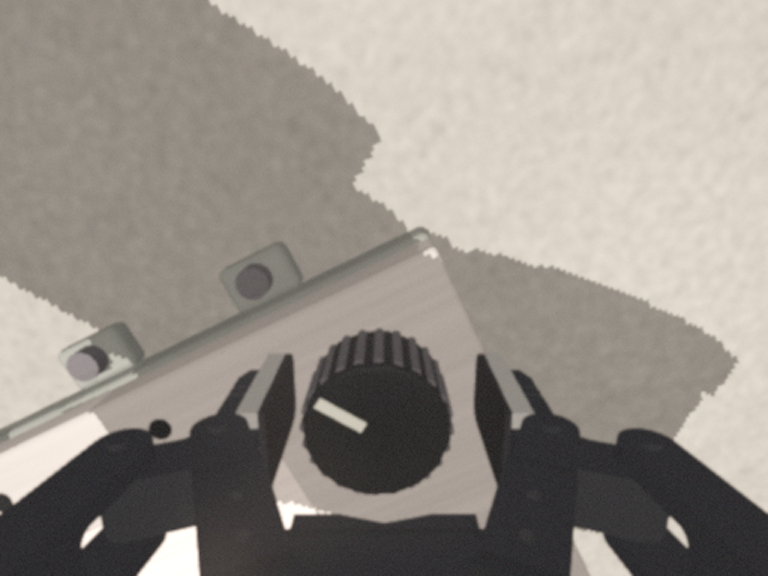

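The knob at (377,428) lies between the pads, whose middle is at about 385. I'll shift by 1.5 mm and close.

Call:
arm_command:
  series:
    - [[0.001,0.0015,-0.0015,0,0,0,0.3],[0,0,0,0,0,0,0.1],[0,0,0,0,0,0,-0.3],[0,0,0,0,0,0,-1],[0,0,0,0,0,0,-1],[0,0,0,0,0,0,-1]]

```text
time_s: 3.6
position: [0.4646, 0.2297, 0.061]
eef_rot: [-1.542, 0.354, -0.354]
contact_force: [-4.3, -4.6, 12.7]
opening: 0.0386
```

Call:
arm_command:
  series:
    - [[0,0,0,0,0.08,0,-1],[0,0,0,0,0.1,0,-1],[0,0,0,0,0.1,0,-1],[0,0,0,0,0.1,0,-1],[0,0,0,0,0.1,0,-1],[0,0,0,0,0,0,-1]]

```text
time_s: 4.2
position: [0.4651, 0.2303, 0.0611]
eef_rot: [-1.444, 0.729, -0.73]
contact_force: [0.2, -2.2, 7.5]
opening: 0.0387
```

```bash
cat > needle.py <<'E'
from h import *
import sys
st=env.read_state();im,d=env.grab_frame('side');S=cam('side')
cpx=np.array([.5715,.213,.107])
u,v=proj(S,cpx);u,v=int(u),int(v);cr=im[v-34:v+34,u-34:u+34]
save(sys.argv[1],cr,8)
# rectify the dial plane to a top view: 0.25mm/px, +x world right, +y up
src=[];dst=[]
for a,b in [(-1,-1),(1,-1),(1,1),(-1,1)]:
    src.append(proj(S,cpx+np.array([a*.05,b*.05,0])));dst.append((200+a*200,200-b*200))
H=cv2.getPerspectiveTransform(np.float32(src),np.float32(dst))
top=cv2.warpPerspective(im,H,(400,400),flags=cv2.INTER_CUBIC);save('top_'+sys.argv[1],top,1)
R=Ro.from_rotvec(st['eef_rot']).as_matrix()
print('t',st['time_s'],'pos',st['position'],'jaw yaw',np.arctan2(R[1,2],R[0,2]),'F',st['contact_force'].round(1),'T',st['torque'].round(2),'j',st['joints'].round(2))
E
python3 needle.py n1.png
```

```text
t 4.2 pos [0.46514838 0.23031056 0.06110618] jaw yaw 0.63568847275705 F [ 0.2 -2.2  7.5] T [-0.46  0.06 -0.06] j [-0.5   0.4  -0.11  2.09  0.07  0.65 -0.01]
```

View pics/n1.png

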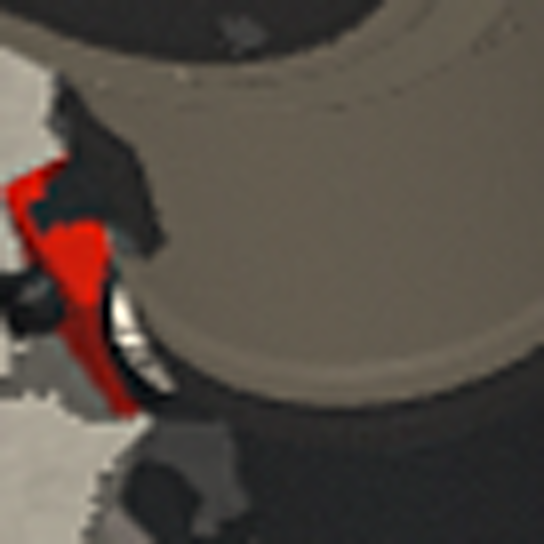

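View pics/top_n1.png

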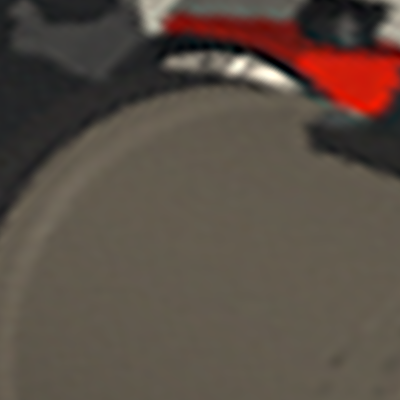

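The wrist hides the gauge in the side view. I'll try the scene camera, and also the wrist camera.

```bash
sed -i "s/env.grab_frame('side');S=cam('side')/env.grab_frame(sys.argv[2]);S=cam(sys.argv[2],st)/; s/cr=im\[v-34:v+34,u-34:u+34\]/cr=im[max(v-34,0):v+34,max(u-34,0):u+34]/" needle.py
python3 needle.py n2.png scene
```

```text
t 4.25 pos [0.46512681 0.2302489  0.06108707] jaw yaw 0.6385202847405952 F [-0.9 -1.6  7.7] T [-0.41  0.12 -0.07] j [-0.5   0.4  -0.11  2.09  0.07  0.65 -0.01]
```

View pics/n2.png

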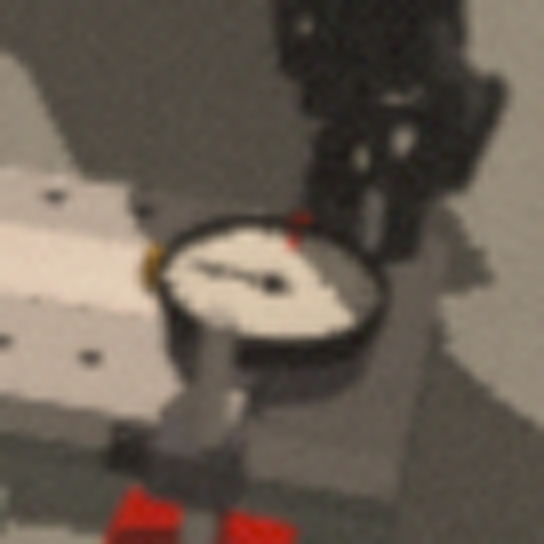

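View pics/top_n2.png

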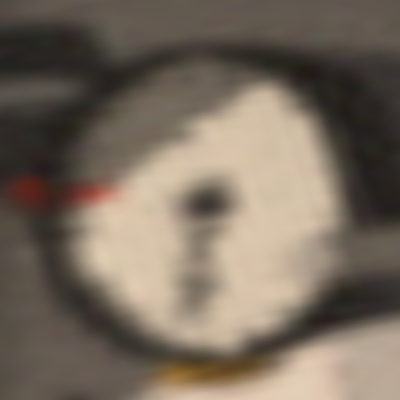

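Scene view works: the needle end is at (188,308), the dial centre at (207,200) and the mark at (70,193), leaving about 1.45 rad. The needle follows the knob, so I'll continue in steps.

Call:
arm_command:
  series:
    - [[0,0,0,0,0.1,0,-1],[0,0,0,0,0.1,0,-1],[0,0,0,0,0.1,0,-1],[0,0,0,0,0.1,0,-1],[0,0,0,0,0.1,0,-1],[0,0,0,0,0.1,0,-1],[0,0,0,0,0,0,-1]]

```text
time_s: 5.0
position: [0.466, 0.2307, 0.0612]
eef_rot: [-1.223, 1.181, -1.183]
contact_force: [6.9, -0.2, 1.1]
opening: 0.0386
```

```bash
python3 needle.py n3.png scene
```

```text
t 5.0 pos [0.46602349 0.23065501 0.06116831] jaw yaw 0.035595361889985515 F [ 6.9 -0.2  1.1] T [-0.02 -1.22 -0.06] j [-0.62  0.4   0.04  2.09 -0.03  0.64 -0.52]
```

View pics/top_n3.png

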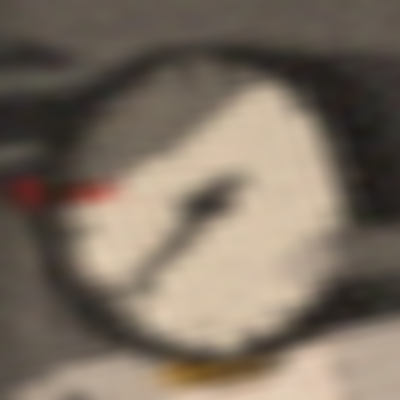

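Call:
arm_command:
  series:
    - [[0.0005,0,-0.001,0,0.1,0,-1],[0,0,0,0,0.1,0,-1],[0,0,0,0,0.1,0,-1],[0,0,0,0,0.1,0,-1],[0,0,0,0,0.1,0,-1],[0,0,0,0,0.1,0,-1],[0,0,0,0,0.1,0,-1],[0,0,0,0,0,0,-1]]

```text
time_s: 5.85
position: [0.467, 0.2302, 0.0613]
eef_rot: [-0.81, 1.677, -1.679]
contact_force: [19.3, 0.3, -10.6]
opening: 0.0382
```

```bash
python3 needle.py n4.png scene
```

```text
t 5.85 pos [0.46702805 0.23022941 0.06126056] jaw yaw -0.6649799481286321 F [ 19.3   0.3 -10.6] T [ 0.17 -4.   -0.01] j [-0.76  0.41  0.22  2.1  -0.14  0.64 -1.11]
```

View pics/top_n4.png

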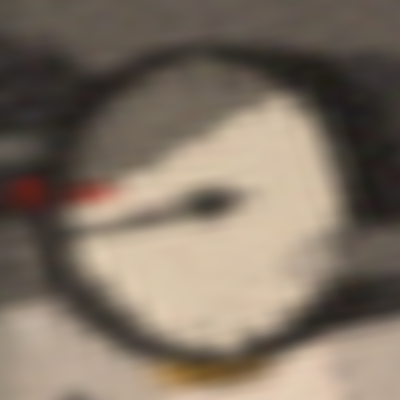

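Call:
arm_command:
  series:
    - [[-0.0006,0,0.0008,0,0.06,0,-1],[-0.0006,0,0.0008,0,0.06,0,-1],[0,0,0,0,0.06,0,-1],[0,0,0,0,0.05,0,-1],[0,0,0,0,0,0,-1],[0,0,0,0,0,0,-1]]

```text
time_s: 6.5
position: [0.4675, 0.23, 0.0612]
eef_rot: [-0.643, 1.827, -1.827]
contact_force: [8.5, 0.5, -0.4]
opening: 0.0382
```

```bash
python3 needle.py n5.png scene;python3 needle.py n5s.png side
```

```text
t 6.5 pos [0.46746875 0.23000728 0.06118867] jaw yaw -0.8908398023352263 F [ 8.5  0.5 -0.4] T [-0.01 -1.72 -0.06] j [-0.81  0.42  0.27  2.1  -0.18  0.64 -1.3 ]
t 6.55 pos [0.46745324 0.22994714 0.06115821] jaw yaw -0.8908103667143152 F [7.2 0.8 0.1] T [ 0.   -1.77 -0.08] j [-0.81  0.42  0.27  2.1  -0.18  0.64 -1.3 ]
```

View pics/top_n5.png

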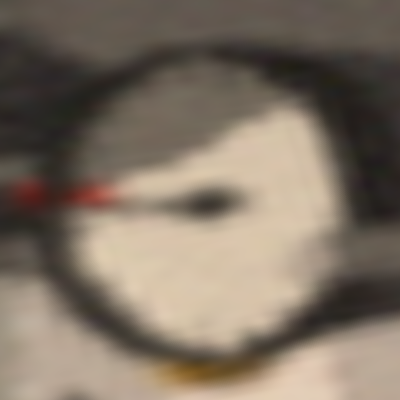

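View pics/n5s.png

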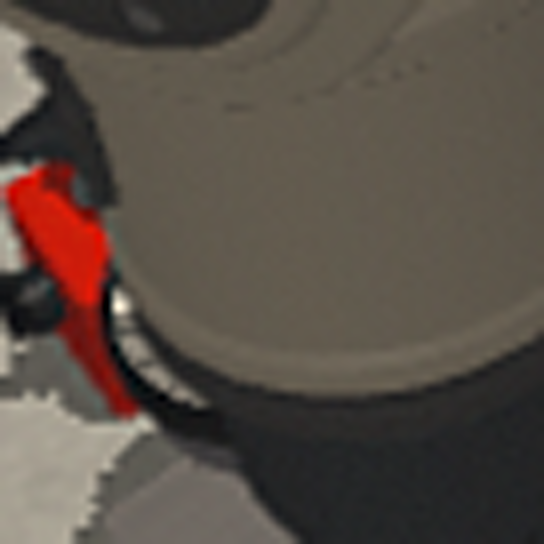

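View pics/n5.png

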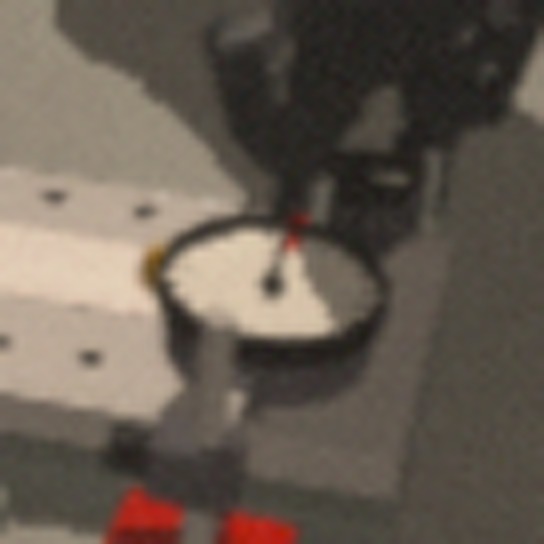

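The needle points just short of the mark; I estimate about 0.07 rad left. I'll turn 0.08 rad more, then look.

Call:
arm_command:
  series:
    - [[0,0,0,0,0.04,0,-1],[0,0,0,0,0.04,0,-1],[0,0,0,0,0,0,-1],[0,0,0,0,0,0,-1]]

```text
time_s: 7.0
position: [0.4676, 0.2299, 0.0612]
eef_rot: [-0.577, 1.878, -1.878]
contact_force: [8.7, -0.4, -0.6]
opening: 0.0382
```

```bash
python3 needle.py n6.png scene; python3 - <<'E'
from h import *
im,d=env.grab_frame('wrist');save('n6w.png',im,1)
E
```

```text
t 7.0 pos [0.46755783 0.22985391 0.06117465] jaw yaw -0.9710149966363458 F [ 8.7 -0.4 -0.6] T [-0.16 -1.91 -0.03] j [-0.82  0.42  0.29  2.1  -0.2   0.64 -1.37]
```

View pics/top_n6.png

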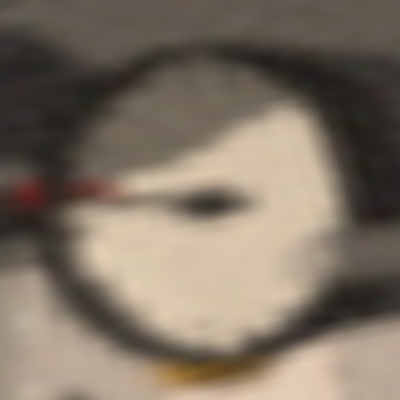

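View pics/n6w.png

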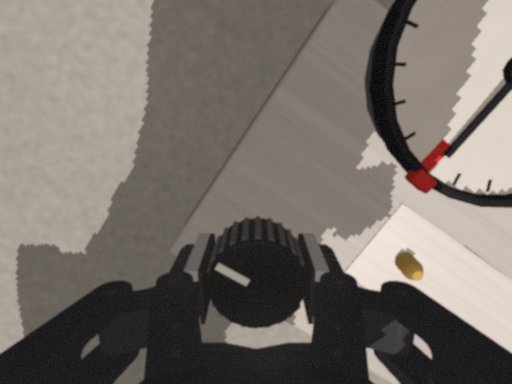

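The wrist view shows the needle end at (446,153) beside the red mark, which runs from (442,150) to (420,182). I'll zoom in.

```bash
python3 - <<'E'
from h import *
import pickle
st=env.read_state();im,d=env.grab_frame('wrist');pickle.dump((st,im),open('n.pkl','wb'))
save('n7.png',im[45:205,392:512],5)
cv2.imwrite('pics/n7.png',cv2.resize(cv2.cvtColor(im[45:205,392:512],cv2.COLOR_RGB2BGR),None,fx=3.7,fy=3.7,interpolation=cv2.INTER_CUBIC))
W=cam('wrist',st)
m=(im[...,0]>110)&(im[...,1]<70);v,u=np.nonzero(m);print(len(u),u.mean(),v.mean())
c=np.array([.5715,.213,.107]);print(proj(W,c))
p=np.array([ray(W,a,b,.107) for a,b in zip(u,v)]);print(p.mean(0))
E
```

```text
697 428.29124820659973 168.6829268292683
[517.79816879  68.23599935]
[0.53613278 0.21402592 0.107     ]
```

View pics/n7.png

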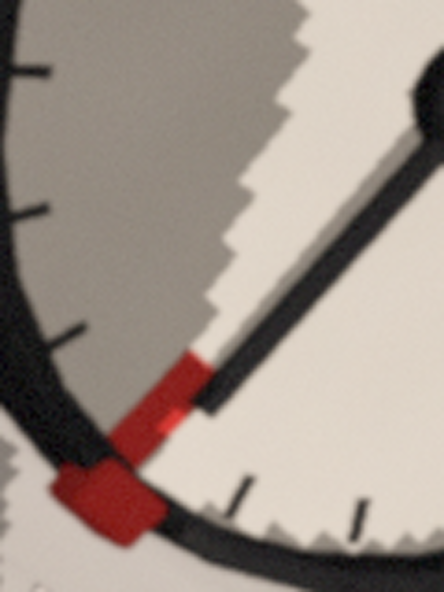

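```bash
python3 - <<'E'
from h import *
st=env.read_state();im,d=env.grab_frame('wrist');W=cam('wrist',st)
def f(u,v): return 392+(u+.5)/3.7-.5,45+(v+.5)/3.7-.5
def zs(pts):
    return np.median([pt(W,u,v,d[int(round(v)),int(round(u))]) for u,v in pts],axis=0).round(4)
face=[f(x,y) for x in range(260,330,8) for y in range(420,480,8)]
red=[f(162+a*-25+b*6,407+a*28+b*6) for a in np.linspace(-1,1,7) for b in (-1,0,1)]
nee=[f(206+t*224+b*4,402-t*257+b*4) for t in np.linspace(.05,.95,25) for b in(-1,0,1)]
print('face',zs(face),'red',zs(red),'needle',zs(nee))
n=np.array([pt(W,u,v,d[int(round(v)),int(round(u))]) for u,v in nee]);print(np.percentile(n[:,2],[10,50,90]))
for zf in (.103,.104,.105,.106,.107):
    mk=ray(W,*f(122,452),zf);mi=ray(W,*f(203,362),zf)
    t=ray(W,*f(206,402),.107);h=ray(W,*f(430,145),.107)
    an=lambda a,b:np.arctan2(*(a-b)[1::-1])%(2*np.pi)
    c=t+(h-t)/np.linalg.norm(h-t)*.030
    print(zf,'needle dir',an(t,h),'centre by needle',c.round(4),'mark dir self',an(mk,mi),'mark from c',an((mk+mi)/2,c))
E
```

```text
face [0.5444 0.2028 0.1049] red [0.5407 0.2145 0.1057] needle [0.5545 0.2129 0.1078]
[0.10696981 0.10778482 0.10879382]
0.103 needle dir 3.1277428499904585 centre by needle [0.5728 0.2121 0.107 ] mark dir self 3.103498266108307 mark from c 3.1153184663645512
0.104 needle dir 3.1277428499904585 centre by needle [0.5728 0.2121 0.107 ] mark dir self 3.1034982661083084 mark from c 3.098211422671311
0.105 needle dir 3.1277428499904585 centre by needle [0.5728 0.2121 0.107 ] mark dir self 3.1034982661083097 mark from c 3.08131131378136
0.106 needle dir 3.1277428499904585 centre by needle [0.5728 0.2121 0.107 ] mark dir self 3.1034982661083084 mark from c 3.0646238832381396
0.107 needle dir 3.1277428499904585 centre by needle [0.5728 0.2121 0.107 ] mark dir self 3.1034982661083097 mark from c 3.048154257497202
```

The depth data put the dial face at about 2-3 mm below the needle. With that corrected, the needle is about 0.035 rad short. I'll turn 0.04 rad, release, rise and check from straight above.

Call:
arm_command:
  series:
    - [[0,0,0,0,0.04,0,-1],[0,0,0,0,0,0,-1],[0,0,0,0,0,0,-1],[0,0,0,0,0,0,0],[0,0,0,0,0,0,0.3],[0,0,0,0,0,0,0.3],[0,-0.02,0,0,0,0,0.3],[0,-0.04,0,0,0,0,0.3],[0,-0.045,0,0,0,0,0.3],[0,-0.045,0,0,0,0,0.3]]

```text
time_s: 8.2
position: [0.4651, 0.2291, 0.2118]
eef_rot: [-0.549, 1.904, -1.905]
contact_force: [1.2, 0.7, 0.5]
opening: 0.0558
```

```bash
python3 - <<'E'
from h import *
st=env.read_state();print(st['position'],st['joints'].round(2))
W=cam('wrist',st);print('cam',W[2])
R=Ro.from_rotvec(st['eef_rot']).as_matrix();print(R.round(3))
E
```

```text
[0.46505034 0.2290744  0.21184442] [-0.91  0.2   0.37  1.99 -0.09  0.97 -1.5 ]
cam [0.52353966 0.26598728 0.35485567]
[[-0.847 -0.001  0.532]
 [-0.532 -0.001 -0.847]
 [ 0.001 -1.     0.   ]]
```

Call:
arm_command:
  series:
    - [[-0.0065,-0.005,0.029,0,0,0,0.3],[-0.0065,-0.005,0.03,0,0,0,0.5],[-0.0065,0,0.03,0,0,0,0.6],[-0.0065,0,0.029,0,-0.14,0,0.7],[0,0,0,0,-0.14,0,0.8],[0,0,0,0,-0.14,0,0.8],[0,0,0,0,-0.14,0,0.8],[0,0,0,0,-0.14,0,0.8],[0,0,0,0,-0.14,0,0.8],[0,0,0,0,-0.14,0,0.8]]

```text
time_s: 9.2
position: [0.5501, 0.1433, 0.2202]
eef_rot: [-1.198, 1.227, -1.227]
contact_force: [-0.3, -0.5, -0.3]
opening: 0.0769
```

```bash
python3 - <<'E'
from h import *
import pickle
st=env.read_state();im,d=env.grab_frame('wrist');W=cam('wrist',st);print(st['position'],W[2])
pickle.dump((st,im,d),open('g.pkl','wb'))
u,v=proj(W,[.5715,.213,.107]);print(u,v);x0,y0=int(u)-50,int(v)-50;print(x0,y0)
cv2.imwrite('pics/g1.png',cv2.resize(cv2.cvtColor(im[y0:y0+100,x0:x0+100],cv2.COLOR_RGB2BGR),None,fx=6,fy=6,interpolation=cv2.INTER_CUBIC))
E
```

```text
[0.55005736 0.1433485  0.22024079] [0.55067627 0.2130808  0.36331672]
284.4878688472361 95.25568016409933
234 45
```

View pics/g1.png

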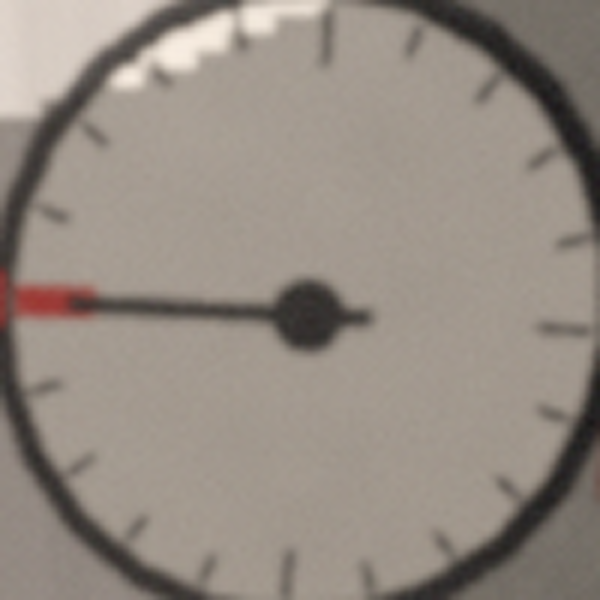

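From above, the needle end at (75,302) lies on the red mark (centre about (55,301)), within about 0.01 rad. The knob is done and released. Now to the block.

Call:
arm_command:
  series:
    - [[0.03,-0.002,0.006,0,0,0,1],[0.04,-0.002,0.008,0,0,0,1],[0.04,-0.002,0.008,0,0,0,1],[0.04,-0.002,0.008,0,0,0,1],[0.04,-0.002,0.008,0,0,0,1],[0.04,0,0.008,0,0,0,1],[0.04,0,0.008,0,0,0,1],[0.04,0,0.008,0,-0.06,0,1],[0.04,0,0.008,0,-0.06,0,1],[0.02,0,0.004,0,-0.07,0,1]]

```text
time_s: 10.25
position: [0.6175, -0.2316, 0.2302]
eef_rot: [-1.28, 1.093, -1.094]
contact_force: [-0.7, 0.2, 0.1]
opening: 0.0853
```

```bash
python3 - <<'E'
from h import *
import pickle
st=env.read_state();im,d=env.grab_frame('wrist');W=cam('wrist',st);print(st['position'],W[2],st['joints'].round(2),st['joint_velocities'].round(2))
pickle.dump((st,im,d),open('bl.pkl','wb'));save('bl1.png',im)
for z in(0,.072): print((proj(W,[.624,-.2955,z])*1.5).round(1))
E
```

```text
[ 0.6174997  -0.23157922  0.23023097] [ 0.60547184 -0.16251526  0.37322643] [-0.02  0.42  0.38  1.66 -0.17  1.1   0.56] [ 0.38  0.18 -0.14 -0.28 -0.02  0.1   0.93]
[381.7 317.7]
[381.  354.6]
```

View pics/bl1.png

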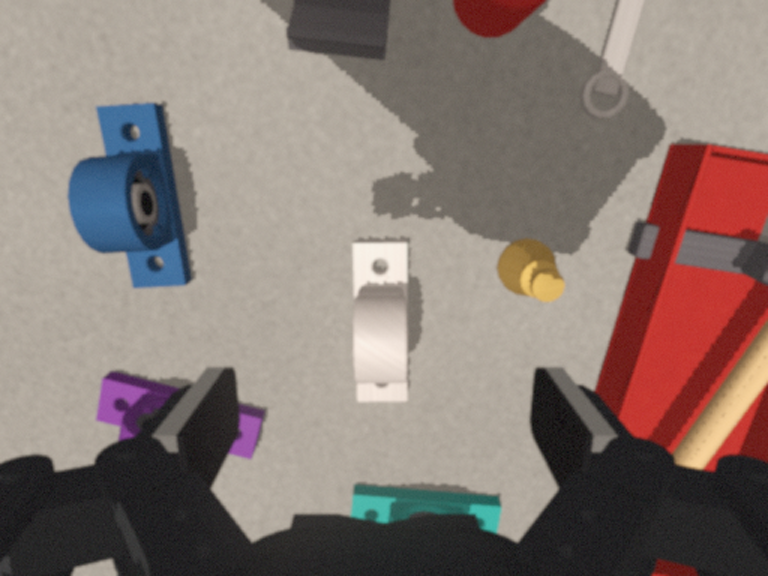

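The aluminium block is at (381,320), with flange corners at (353,242), (408,242), (358,401) and (407,401). It stands nearly in line with the tool. The neighbours (blue, purple, turquoise and the jack) are clear.

```bash
python3 - <<'E'
from h import *
import pickle
st,im,d=pickle.load(open('bl.pkl','rb'));W=cam('wrist',st)
hs=cv2.cvtColor(im,cv2.COLOR_RGB2HSV)
m=((hs[...,2]>195)&(hs[...,1]<60)).astype(np.uint8);m[:,:215]=0;m[:,295:]=0;m[:150]=0;m[275:]=0
n,l,s,c=cv2.connectedComponentsWithStats(m);i=1+s[1:,4].argmax();print(s[i])
l=l==i
v,u=np.nonzero(l)
print(cv2.minAreaRect(np.argwhere(l)[:,::-1].astype(np.float32)))
# edges per row, flange rows
L=[];Rr=[]
for r in list(range(163,188))+list(range(257,267)):
    k=np.nonzero(l[r])[0]
    if len(k)>20: L.append(ray(W,k.min()-.5,r,.014));Rr.append(ray(W,k.max()+.5,r,.014))
L=np.array(L);Rr=np.array(Rr)
for e in(L,Rr):
    p=np.polyfit(e[:,1],e[:,0],1);print('edge x at y=-.2955',np.polyval(p,-.2955),'tilt',p[0])
print('width',np.median(np.abs(L-Rr),0))
print('ends',ray(W,381/1.5,241/1.5,.014),ray(W,383/1.5,402/1.5,.014),'hole',ray(W,380/1.5,266/1.5,.013))
R=Ro.from_rotvec(st['eef_rot']).as_matrix();print('jaw yaw',np.arctan2(R[1,2],R[0,2]))
st2=env.read_state();R=Ro.from_rotvec(st2['eef_rot']).as_matrix();print(st2['position'],'jaw yaw',np.arctan2(R[1,2],R[0,2]),R.round(3).tolist())
E
```

```text
[ 235  208   37   61 2083]
((253.0, 238.0), (60.0, 36.0), 90.0)
edge x at y=-.2955 0.6029989837070413 tilt -0.14185786682520726
edge x at y=-.2955 0.644123041349764 tilt -0.17212627275508938
width [0.04183531 0.00668148 0.        ]
ends [ 0.61344862 -0.23136807  0.014     ] [ 0.63560795 -0.36207608  0.014     ] hole [ 0.61567888 -0.25046479  0.013     ]
jaw yaw 0.15619022539222963
[ 0.6176965  -0.23365438  0.23018067] jaw yaw 0.1596633703932851 [[0.159, -0.0, 0.987], [-0.987, -0.002, 0.159], [0.002, -1.0, -0.001]]
```

Call:
arm_command:
  series:
    - [[0.0206,0,-0.001,0,-0.005,0,0.7],[0.021,0.02,-0.001,0,0,0,0.7],[0.021,0.025,-0.0017,0,0,0,0.7],[0,0.025,0,0,0,0,0.7],[0,0.025,0,0,0,0,0.7],[0,0.02,0,0,0,0,0.7],[0,0,0,0,0,0,0.7],[0,0,0,0,0,0,0.7]]

```text
time_s: 11.1
position: [0.6245, -0.2899, 0.1157]
eef_rot: [-1.282, 1.088, -1.088]
contact_force: [-0.0, 0.4, 0.1]
opening: 0.0729
```

```bash
python3 - <<'E'
from h import *
st=env.read_state();im,d=env.grab_frame('wrist');W=cam('wrist',st);save('bl2.png',im)
R=Ro.from_rotvec(st['eef_rot']).as_matrix();print(st['position'],np.arctan2(R[1,2],R[0,2]),R.round(3).tolist())
print((R.T@(np.array([.624,-.296,.030])-st['position'])).round(4))
E
```

```text
[ 0.62451298 -0.2898783   0.11565764] 0.16344028689598925 [[0.163, -0.0, 0.987], [-0.987, 0.0, 0.163], [-0.0, -1.0, -0.0]]
[ 0.006   0.0857 -0.0015]
```

View pics/bl2.png

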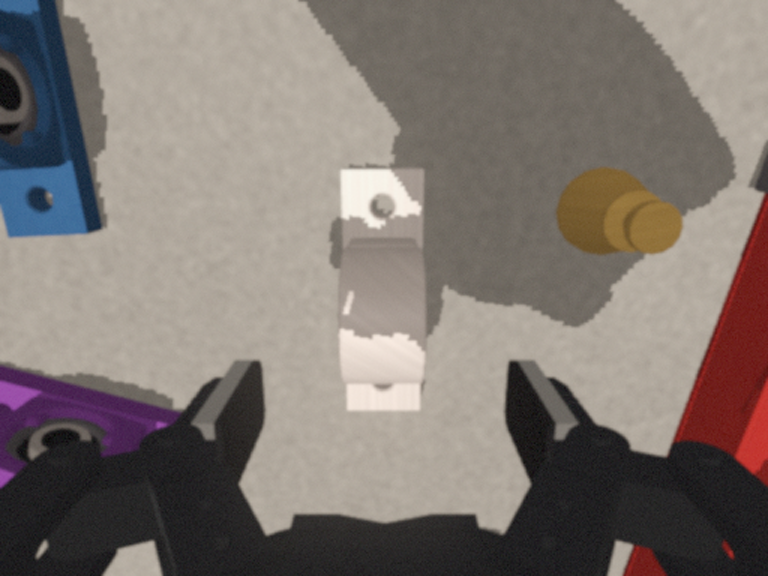

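The block is centred: flange middle at 383, finger middle at 385, edges parallel to the tool. Descending.

Call:
arm_command:
  series:
    - [[0.004,0.01,-0.001,0,0,0,0.7],[0.002,0.02,0,0,0,0,0.7],[0,0.02,0,0,0,0,0.7],[0,0.02,0,0,0,0,0.7],[0,0.0155,0,0,0,0,0.7],[0,0,0,0,0,0,0.7],[0,0,0,0,0,0,0.7]]

```text
time_s: 11.85
position: [0.6246, -0.2965, 0.0302]
eef_rot: [-1.283, 1.087, -1.087]
contact_force: [0.6, 0.0, -0.1]
opening: 0.0725
```

```bash
python3 - <<'E'
from h import *
st=env.read_state();im,d=env.grab_frame('wrist');save('bl3.png',im)
im,d=env.grab_frame('side');save('bl3s.png',cv2.resize(im[120:240,240:400],None,fx=4,fy=4,interpolation=cv2.INTER_CUBIC),1)
R=Ro.from_rotvec(st['eef_rot']).as_matrix();print(st['position'],st['contact_force'],np.arctan2(R[1,2],R[0,2]),(R.T@(np.array([.624,-.296,.030])-st['position'])).round(4))
E
```

```text
[ 0.62464529 -0.29647339  0.03021855] [ 0.55162877  0.02923302 -0.07791281] 0.16459845692526204 [-0.0006  0.0002 -0.0006]
```

View pics/bl3.png

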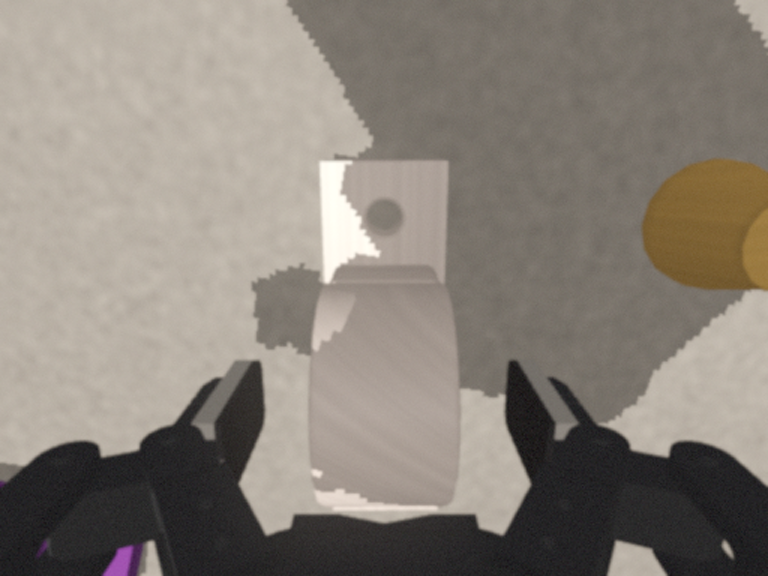

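View pics/bl3s.png

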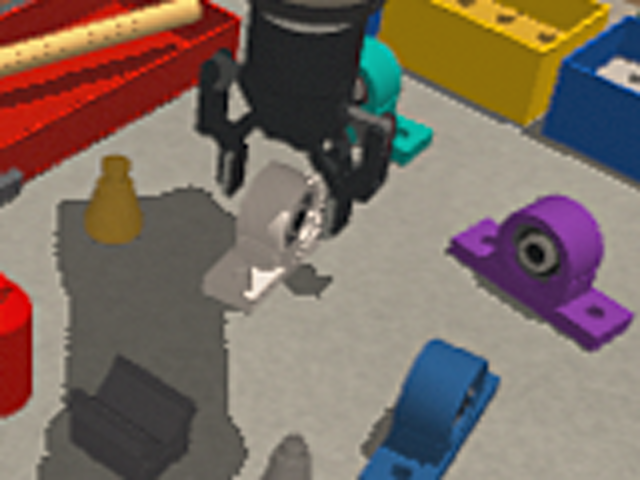

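The pads straddle the barrel. Closing.

Call:
arm_command:
  series:
    - [[0,0,0,0,0,0,0.2],[0,0,0,0,0,0,0],[0,0,0,0,0,0,-0.3],[0,0,0,0,0,0,-1],[0,0,0,0,0,0,-1],[0,0,0,0,0,0,-1],[0,0,0,0,0,0,-1]]

```text
time_s: 12.65
position: [0.6248, -0.2962, 0.0305]
eef_rot: [-1.282, 1.086, -1.087]
contact_force: [-2.0, 1.4, 7.0]
opening: 0.0354
```

Call:
arm_command:
  series:
    - [[0,-0.003,0,0,0,0,-1],[0,-0.005,0,0,0,0,-1],[0,-0.01,0,0,0,0,-1],[0,-0.015,0,0,0,0,-1],[0,-0.02,0,0,0,0,-1],[0,0,0,0,0,0,-1],[0,0,0,0,0,0,-1]]

```text
time_s: 13.35
position: [0.6248, -0.2961, 0.0834]
eef_rot: [-1.282, 1.086, -1.088]
contact_force: [-0.4, 0.3, -6.2]
opening: 0.0355
```

```bash
python3 - <<'E'
from h import *
import pickle
st=env.read_state();im,d=env.grab_frame('wrist');save('bl4.png',im);print(st['position'],st['opening'],st['contact_force'])
pickle.dump((st,im,d),open('bl4.pkl','wb'))
im,d=env.grab_frame('side');save('bl4s.png',cv2.resize(im[120:240,240:400],None,fx=4,fy=4,interpolation=cv2.INTER_CUBIC),1)
E
```

```text
[ 0.62478781 -0.29609031  0.08343989] 0.03550595809510369 [-0.37672647  0.3335414  -6.18182462]
```

View pics/bl4.png

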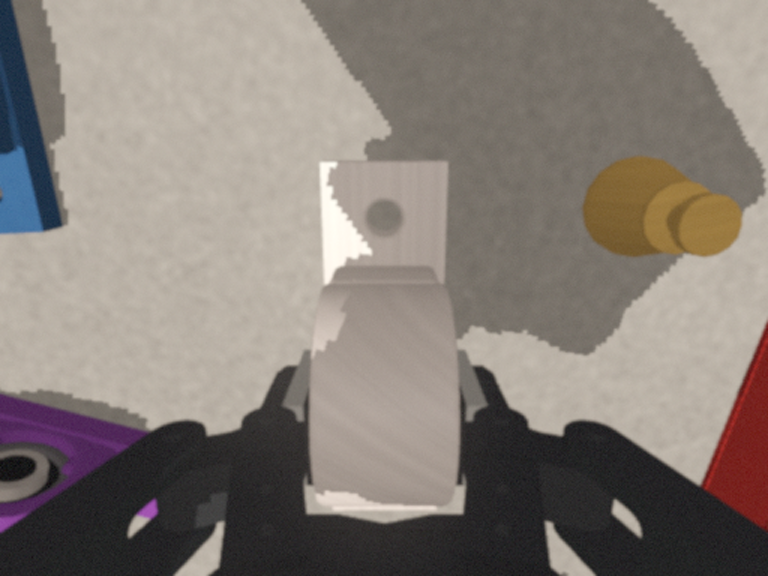

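View pics/bl4s.png

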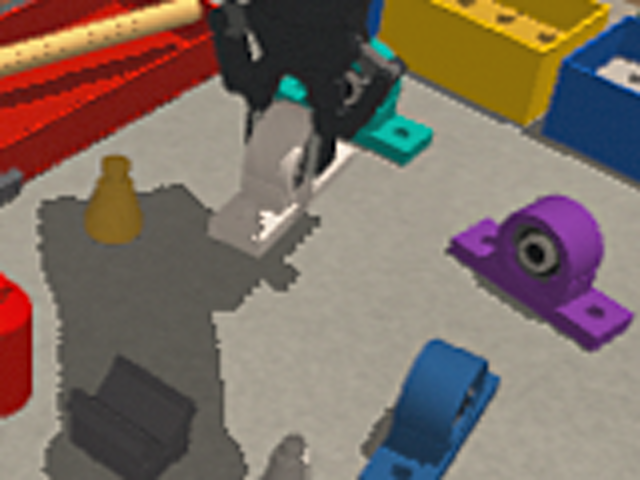

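The block is lifted level, with the hole still at (384,217) in the wrist view, the same as before the lift. Next I work out where the block sits in the hand.

```bash
python3 - <<'E'
from h import *
import pickle
st,im,d=pickle.load(open('bl4.pkl','rb'));W=cam('wrist',st);R=Ro.from_rotvec(st['eef_rot']).as_matrix()
T=lambda u,v,z:R.T@(ray(W,u/1.5,v/1.5,z)-st['position'])
zb=st['position'][2]-.0305
print('hole rim',T(384.5,217,zb+.014)*1e3,'end top edge',T(384,160,zb+.014)*1e3,'corners',T(320,161,zb+.014)*1e3,T(448,161,zb+.014)*1e3)
g=cv2.cvtColor(im,cv2.COLOR_RGB2GRAY)[133:157,243:270]
cv2.imwrite('pics/hole.png',cv2.resize(g,None,fx=16,fy=16,interpolation=cv2.INTER_CUBIC))
# depth of the far end of barrel / flange to check level
dd=lambda u,v:R.T@(pt(W,u/1.5,v/1.5,np.median(d[int(v/1.5)-1:int(v/1.5)+2,int(u/1.5)-1:int(u/1.5)+2]))-st['position'])
for p in[(335,180),(384,175),(435,180),(335,250),(384,250),(430,250),(384,340),(384,400),(384,450)]: print(p,(dd(*p)*1e3).round(1))
E
```

```text
hole rim [-47.22992845  16.47933922  -1.25414637] end top edge [-65.07624395  16.47186734  -1.4367624 ] corners [-64.74772658  16.44862322 -21.47820843] [-64.79765634  16.49535913  18.60531454]
(335, 180) [-58.9  16.3 -16.9]
(384, 175) [-60.5  15.7  -1.4]
(435, 180) [-59.   16.5  14.7]
(335, 250) [-36.5  15.7 -17.4]
(384, 250) [-36.5  15.8  -1.4]
(430, 250) [-36.5  15.9  13.7]
(384, 340) [-23.6 -30.1  -1.3]
(384, 400) [-12.  -38.8  -1.3]
(384, 450) [ -0.6 -41.9  -1.3]
```

View pics/hole.png

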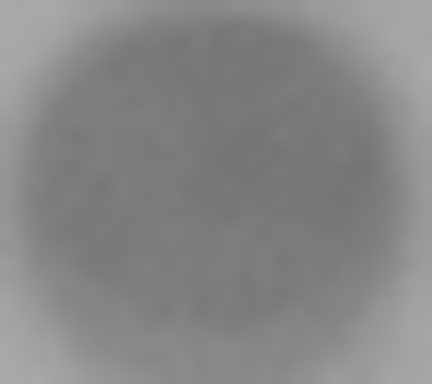

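Call:
arm_command:
  series:
    - [[0,-0.02,0,0,0,0,-1],[0,-0.035,0,0,0,0,-1],[0,-0.04,0,0,0,0,-1],[-0.01,-0.04,-0.0015,0,0,0,-1],[-0.02,-0.02,-0.0035,0,0,0,-1],[-0.03,0,-0.005,0,0,0,-1],[-0.03,0,-0.005,0,0,0,-1],[-0.03,0,-0.005,0,0,0,-1],[-0.03,0,-0.005,0,0,0,-1],[-0.03,0,-0.005,0,0,0,-1]]

```text
time_s: 14.45
position: [0.5644, -0.1223, 0.2369]
eef_rot: [-1.284, 1.088, -1.086]
contact_force: [0.1, 0.7, -6.1]
opening: 0.0352
```

Call:
arm_command:
  series:
    - [[-0.03,0,-0.005,0,0,0,-1],[-0.03,0,-0.005,0,0,0,-1],[-0.03,0,-0.005,0,0,0,-1],[-0.03,0,-0.006,0,0,0,-1],[-0.03,0,-0.006,0,0,0,-1],[-0.025,0,-0.004,0,0,0,-1],[-0.02,0,-0.002,0,0.04,0,-1],[0,0,0,0,0.06,0,-1],[0,0,0,0,0.06,0,-1],[0,0,0,0,0,0,-1]]

```text
time_s: 15.45
position: [0.5004, 0.0635, 0.2372]
eef_rot: [-1.212, 1.207, -1.206]
contact_force: [-0.2, -0.5, -4.6]
opening: 0.0352
```

```bash
python3 - <<'E'
from h import *
import pickle
st=env.read_state();im,d=env.grab_frame('wrist');save('p1.png',im);print(st['time_s'],st['position'],st['opening'],st['contact_force'])
R=Ro.from_rotvec(st['eef_rot']).as_matrix();print(R.round(4).tolist(),np.arctan2(R[1,2],R[0,2]))
pickle.dump((st,im,d),open('p1.pkl','wb'));W=cam('wrist',st)
for X in [(.5004,.1618,.066),(.5009,.0685,.066)]: print((proj(W,X)*1.5).round(1))
E
```

```text
15.45 [0.50036674 0.06346063 0.23721047] 0.03515979877321124 [-0.19075821 -0.53306224 -4.57587165]
[[0.004, -0.001, 1.0], [-1.0, -0.0003, 0.004], [0.0003, -1.0, -0.001]] 0.003988554166016378
[387.7  93.6]
[387.5 247.7]
```

View pics/p1.png

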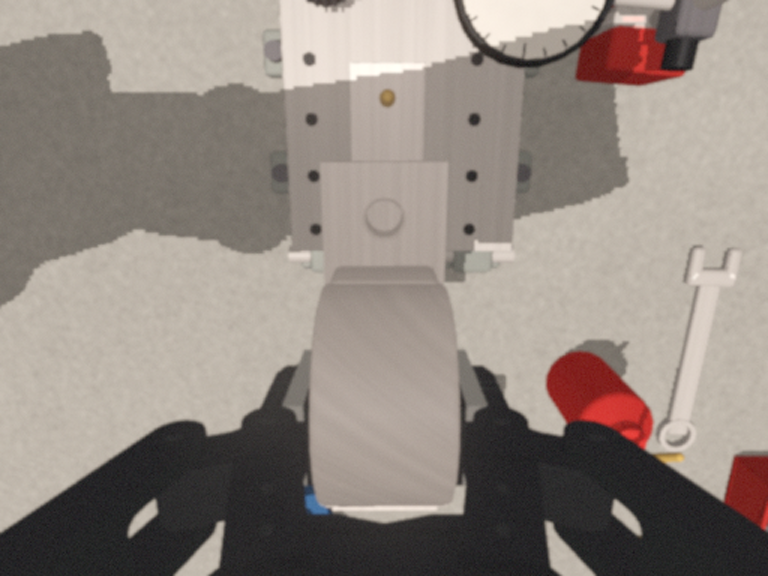

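The block hangs level, and pin b is visible at (387,97), as predicted. I'll lower here, still clear of both pins, to measure the pin against the hole in the same view.

Call:
arm_command:
  series:
    - [[0,0.02,0,0,0,0,-1],[0,0.03,0,0,0,0,-1],[0,0.03,0,0,0,0,-1],[0,0.02,0,0,0,0,-1],[0,0.01,0,0,0,0,-1],[0,0,0,0,0,0,-1],[0,0,0,0,0,0,-1]]

```text
time_s: 16.2
position: [0.5012, 0.0634, 0.1285]
eef_rot: [-1.211, 1.205, -1.205]
contact_force: [0.1, 0.4, -6.1]
opening: 0.0354
```

```bash
python3 - <<'E'
from h import *
import pickle
st=env.read_state();im,d=env.grab_frame('wrist');save('p2.png',im);print(st['time_s'],st['position'],st['opening'],st['contact_force'])
im2,d2=env.grab_frame('side');save('p2s.png',im2)
R=Ro.from_rotvec(st['eef_rot']).as_matrix();print(R.round(4).tolist(),np.arctan2(R[1,2],R[0,2]))
pickle.dump((st,im,d,im2,d2),open('p2.pkl','wb'));W=cam('wrist',st)
cv2.imwrite('pics/p2c.png',cv2.resize(cv2.cvtColor(im[0:160,195:325],cv2.COLOR_RGB2BGR),None,fx=3.75,fy=3.75,interpolation=cv2.INTER_CUBIC))
E
```

```text
16.2 [0.50122435 0.06340314 0.1284657 ] 0.03537260038346168 [ 0.14334276  0.44402759 -6.0763945 ]
[[0.0052, 0.0005, 1.0], [-1.0, 0.0002, 0.0052], [-0.0002, -1.0, 0.0005]] 0.005228403052209191
```

View pics/p2c.png

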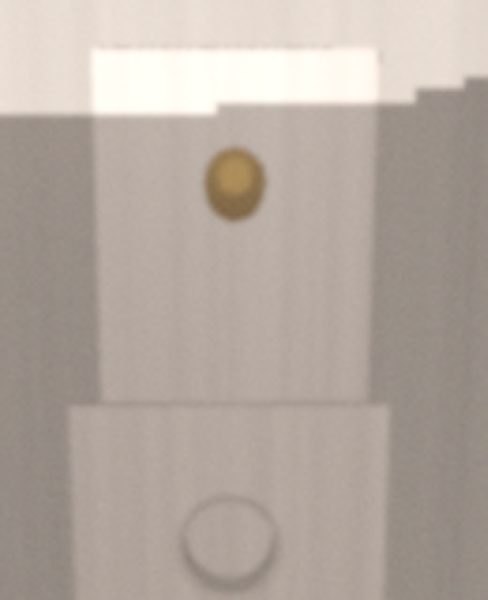

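View pics/p2s.png

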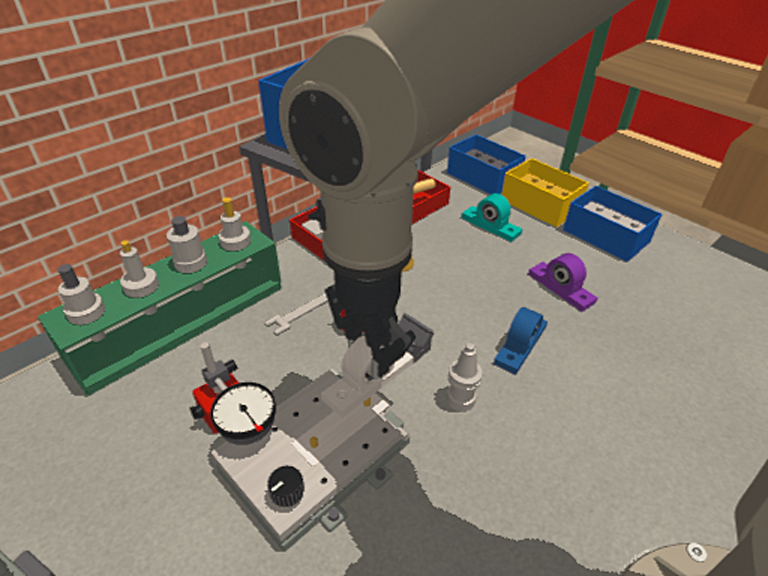

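Crop p2c shows the pin tip at (235,178) and the hole rim at (229,541).

```bash
python3 - <<'E'
from h import *
import pickle
st,im,d,im2,d2=pickle.load(open('p2.pkl','rb'));W=cam('wrist',st);R=Ro.from_rotvec(st['eef_rot']).as_matrix()
f=lambda x,y:(195+(x+.5)/3.75-.5,(y+.5)/3.75-.5)
p=ray(W,*f(235,178),.066);h=ray(W,*f(229,541),st['position'][2]-.0305+.014)
print('pin b',p.round(4),'tool',(R.T@(p-st['position'])*1e3).round(1));print('hole',h.round(4),(R.T@(h-st['position'])*1e3).round(1))
# strip edges yaw at plate z=.05
for x1,y1,x2,y2,z,n in [(91,60,100,400,.051,'stripL'),(379,60,369,400,.051,'stripR'),(70,410,76,590,st['position'][2]-.0165,'blkL'),(389,410,386,590,st['position'][2]-.0165,'blkR')]:
    a=ray(W,*f(x1,y1),z);b=ray(W,*f(x2,y2),z);e=a-b;print(n,'yaw off y axis',-e[0]/e[1],(a*1e3).round(1),(b*1e3).round(1))
# scene & side cam check of pin from side
S=cam('side')
save('p2sc.png',cv2.resize(im2[225:325,180:300],None,fx=5,fy=5,interpolation=cv2.INTER_CUBIC),1)
E
```

```text
pin b [0.5    0.1602 0.066 ] tool [-96.8  62.5  -0.7]
hole [0.4995 0.1108 0.112 ] [-47.4  16.5  -1.5]
stripL yaw off y axis 0.004553959416950747 [476.7 179.6  51. ] [477.  126.5  51. ]
stripR yaw off y axis 0.007197899231196696 [523.1 179.9  51. ] [523.5 126.8  51. ]
blkL yaw off y axis 0.004835033573596701 [479.4 127.1 112. ] [479.6 104.2 112. ]
blkR yaw off y axis 0.024873195395139956 [519.5 127.3 112. ] [520.  104.5 112. ]
```

View pics/p2sc.png

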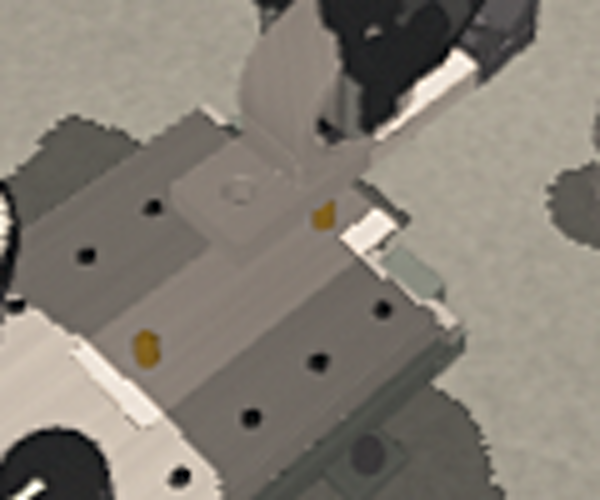

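```bash
python3 - <<'E'
from h import *
S=cam('side');f=lambda x,y:(180+(x+.5)/5-.5,225+(y+.5)/5-.5)
h=ray(S,*f(239,191),.112);p=ray(S,*f(147,336),.066);a=ray(S,*f(324,208),.066)
print(h,p,a,(p-h)*1e3)
E
```

```text
[0.49953793 0.11263772 0.112     ] [0.49929329 0.16200994 0.066     ] [0.49684468 0.07126989 0.066     ] [ -0.24463796  49.37221967 -46.        ]
```

Both cameras give 49.4 mm along y, and a sideways shift between -0.2 and +0.8 mm. Moving over the pins while still high.

Call:
arm_command:
  series:
    - [[-0.008,0,0.0004,0,0,0,-1],[-0.0114,0,0,0,0,0,-1],[-0.012,0,0,0,0,0,-1],[-0.01,0,0,0,0,0,-1],[-0.005,0,0,0,0,0,-1],[-0.003,0,0,0,0,0,-1],[0,0.005,0,0,0,0,-1],[0,0,0,0,0,0,-1],[0,0,0,0,0,0,-1]]

```text
time_s: 17.2
position: [0.5008, 0.1123, 0.1225]
eef_rot: [-1.212, 1.206, -1.206]
contact_force: [0.7, -0.1, -5.1]
opening: 0.0355
```

```bash
cat > chk.py <<'E'
from h import *
import sys,pickle
n=sys.argv[1]
st=env.read_state();im,d=env.grab_frame('wrist');print(st['time_s'],st['position'],st['opening'],st['contact_force'],st['torque'].round(2))
im2,d2=env.grab_frame('side');im3,d3=env.grab_frame('scene')
R=Ro.from_rotvec(st['eef_rot']).as_matrix();print(R.round(4).tolist(),np.arctan2(R[1,2],R[0,2]))
pickle.dump((st,im,d,im2,d2,im3,d3),open(n+'.pkl','wb'))
save(n+'w.png',cv2.resize(im[90:180,195:325],None,fx=6,fy=6,interpolation=cv2.INTER_CUBIC),1)
save(n+'s.png',cv2.resize(im2[225:345,150:300],None,fx=5,fy=5,interpolation=cv2.INTER_CUBIC),1)
save(n+'c.png',cv2.resize(im3[150:240,285:385],None,fx=6,fy=6,interpolation=cv2.INTER_CUBIC),1)
E
python3 chk.py q1
```

```text
17.2 [0.5007751  0.11230854 0.12254771] 0.03548579284542622 [ 0.68590213 -0.07539722 -5.09490548] [-0.03  0.04 -0.01]
[[0.0043, -0.0005, 1.0], [-1.0, -0.0003, 0.0043], [0.0003, -1.0, -0.0005]] 0.004258724785840679
```

View pics/q1w.png

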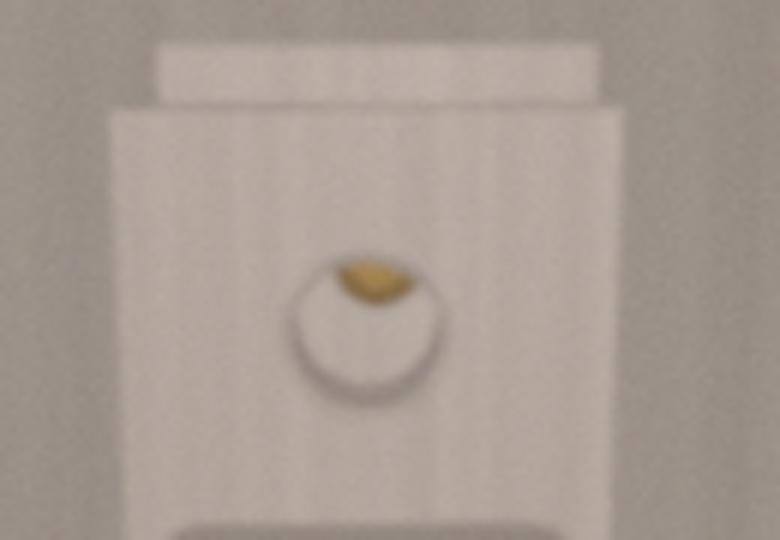

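View pics/q1s.png

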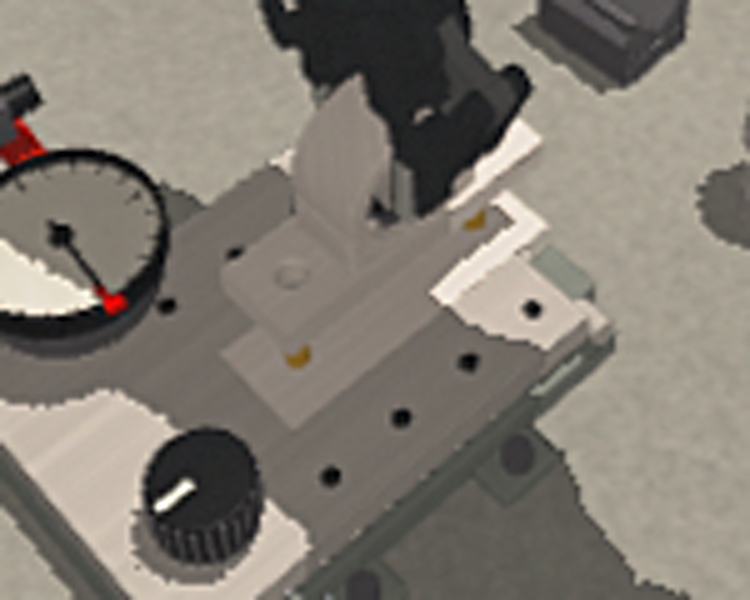

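View pics/q1c.png

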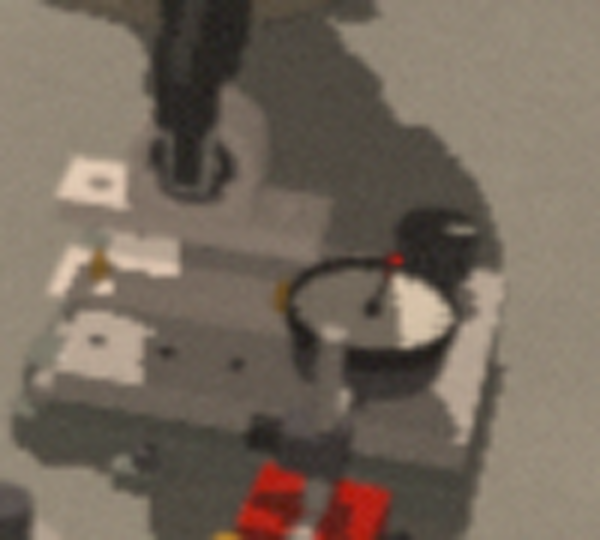

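```bash
python3 - <<'E'
from h import *
import pickle
st,im,d,im2,d2,im3,d3=pickle.load(open('q1.pkl','rb'));W=cam('wrist',st);R=Ro.from_rotvec(st['eef_rot']).as_matrix()
f=lambda x,y:(195+(x+.5)/6-.5,90+(y+.5)/6-.5)
g=lambda p:((np.array(p)-[195,90]+.5)*6-.5).round(1)
zt=st['position'][2]-.0165
h=ray(W,*f(368,329),zt);print('hole',h)
print('bottom rim edges',[g(proj(W,[h[0],h[1]+s*.006,zt-.014])) for s in(-1,1)],'top rim',[g(proj(W,[h[0],h[1]+s*.006,zt])) for s in(-1,1)])
for off in(-.001,0,.001): print(off,'pin near edge r5 z.065',g(proj(W,[h[0],h[1]+off-.005,.0645])),'r4 tip',g(proj(W,[h[0],h[1]+off-.004,.066])))
S=cam('side');f2=lambda x,y:(150+(x+.5)/5-.5,225+(y+.5)/5-.5);g2=lambda p:((np.array(p)-[150,225]+.5)*5-.5).round(1)
hs=ray(S,*f2(292,276),zt);print('side hole',hs)
C=cam('scene')
print('side pred pins if aligned',g2(proj(S,[hs[0],hs[1],.066])),g2(proj(S,[hs[0],hs[1],.050])),'pin a',g2(proj(S,[hs[0]+.0005,hs[1]-.094,.066])),g2(proj(S,[hs[0]+.0005,hs[1]-.094,.05])))
f3=lambda x,y:(285+(x+.5)/6-.5,150+(y+.5)/6-.5)
ha=ray(C,*f3(100,182),zt);pa0=ray(C,*f3(99,248),.066);print('scene hole a',ha,'pin a (top)',pa0,(pa0-ha)*1e3)
E
```

```text
hole [0.49918463 0.15942466 0.10604771]
bottom rim edges [array([368. , 374.4]), array([368.7, 236.9])] top rim [array([367.6, 402.5]), array([368.4, 253.9])]
-0.001 pin near edge r5 z.065 [368.6 329.9] r4 tip [368.6 322.1]
0 pin near edge r5 z.065 [368.6 320.1] r4 tip [368.7 312.2]
0.001 pin near edge r5 z.065 [368.7 310.2] r4 tip [368.7 302.3]
side hole [0.49825571 0.16146542 0.10604771]
side pred pins if aligned [299.8 336.8] [302.7 359.9] pin a [477.6 200.1] [477.9 223.6]
scene hole a [0.50007906 0.06464675 0.10604771] pin a (top) [0.49854403 0.06557119 0.066     ] [ -1.53502891   0.92444701 -40.04770835]
```

The wrist and side views agree: the pins lie about 1.3 mm further in +y and 0.5 mm in +x from the holes. Correcting this and lowering to the hold height.

Call:
arm_command:
  series:
    - [[-0.0013,0.002,0.0005,0,0,0,-1],[0,0.004,0,0,0,0,-1],[0,0.004,0,0,0,0,-1],[0,0.004,0,0,0,0,-1],[0,0.002,0,0,0,0,-1],[0,0,0,0,0,0,-1],[0,0,0,0,0,0,-1]]

```text
time_s: 18.05
position: [0.5014, 0.1141, 0.1068]
eef_rot: [-1.212, 1.206, -1.206]
contact_force: [-0.2, -0.5, -5.4]
opening: 0.0352
```

```bash
python3 chk.py q2; python3 - <<'E'
from h import *
import pickle
st,im,d,im2,d2,im3,d3=pickle.load(open('q2.pkl','rb'));W=cam('wrist',st)
g=lambda p:((np.array(p)-[195,90]+.5)*6-.5).round(1)
f=lambda x,y:(195+(x+.5)/6-.5,90+(y+.5)/6-.5)
zt=st['position'][2]-.0165
h=ray(W,*f(368,329),zt)
for off in(-.001,0,.001): print(off,'near edge r5',g(proj(W,[h[0],h[1]+off-.005,.0645])),'r4 tip',g(proj(W,[h[0],h[1]+off-.004,.066])))
E
```

```text
18.05 [0.50141162 0.11412384 0.10680998] 0.035249629025314665 [-0.23032173 -0.51939099 -5.36150695] [ 0.01 -0.07 -0.02]
[[0.0049, -0.0001, 1.0], [-1.0, -0.0, 0.0049], [0.0, -1.0, -0.0001]] 0.004872925754309644
-0.001 near edge r5 [368.1 353.9] r4 tip [368.1 345.7]
0 near edge r5 [368.2 343.3] r4 tip [368.2 334.9]
0.001 near edge r5 [368.2 332.6] r4 tip [368.3 324.2]
```

View pics/q2w.png

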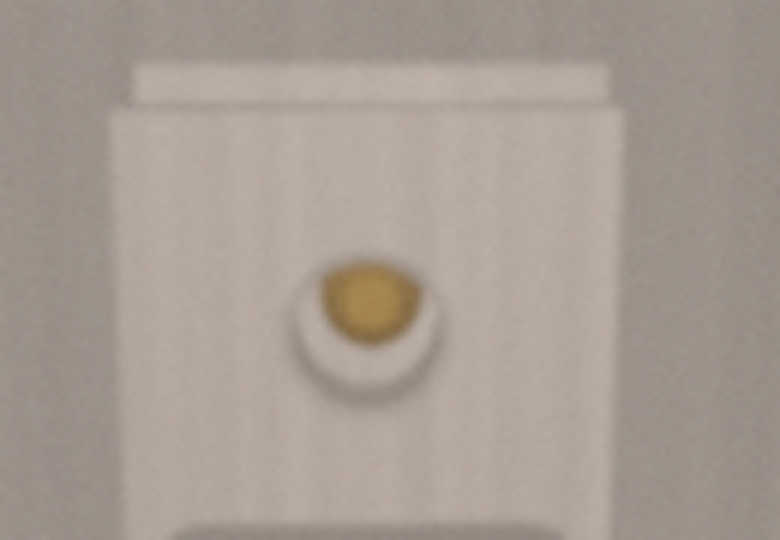

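View pics/q2s.png

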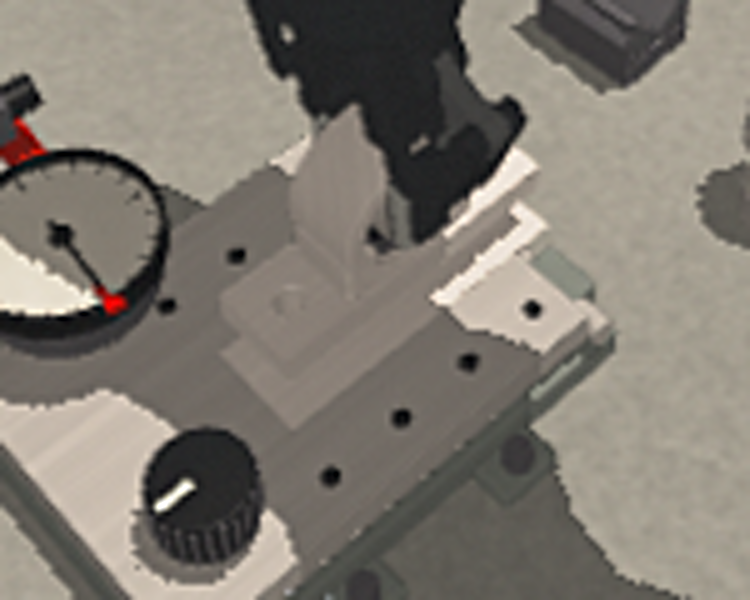

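View pics/q2c.png

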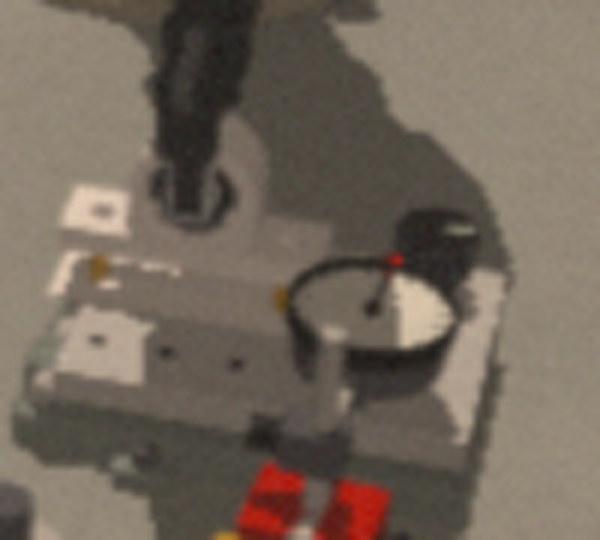

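The pin now shows centred in the hole: (370,345) near edge against (368,343) predicted for exact alignment. I'll do a quick check of the far pin in the scene view, and that the block is still, then hand in.

```bash
python3 - <<'E'
from h import *
C=cam('scene');f3=lambda x,y:(285+(x+.5)/6-.5,150+(y+.5)/6-.5);g3=lambda p:((np.array(p)-[285,150]+.5)*6-.5).round(1)
h=ray(C,*f3(103,211),.0903);print('hole a',h,'pin a px if aligned: tip',g3(proj(C,[h[0],h[1],.066])),'base',g3(proj(C,[h[0],h[1],.050])))
st=env.read_state();print(st['position'],abs(st['joint_velocities']).max(),st['opening'])
E
```

```text
hole a [0.50153882 0.06725856 0.0903    ] pin a px if aligned: tip [100.8 251.6] base [ 99.4 277.9]
[0.50149716 0.11417335 0.10696962] 0.000856085772655549 0.03543649323022767
```

```bash
python3 - <<'E'
import pickle;from h import *
d=pickle.load(open('q2.pkl','rb'))
save('q2cc.png',cv2.resize(d[5][175:205,290:325],None,fx=16,fy=16,interpolation=cv2.INTER_CUBIC),1)
E
```

```text
(no output)
```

View pics/q2cc.png

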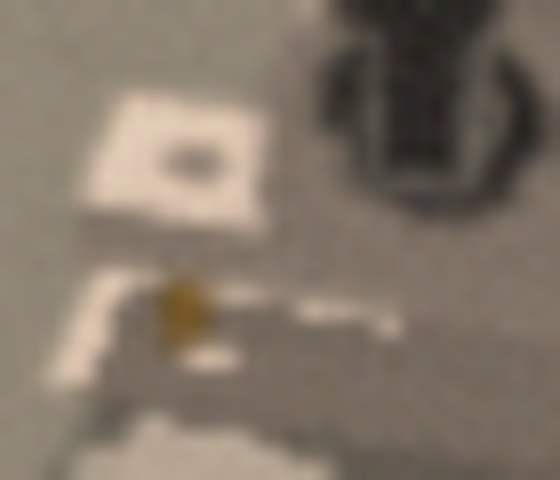

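```bash
python3 -c "
from bench import env
print(env.hand_in())"
```

```text
the job is handed in; nothing more can be done
None
```

I turned the knob clockwise in steps until the needle reached the red mark, then let go. I then picked up the bare aluminium block, carried it over the clutter, and handed the job in while holding it still over the pins. It finished at about 18 s of the 64 s allowed.

- **Needle:** seen from straight above after release, it was on the mark to within about 0.01 rad. It still looked on the mark in the side view at the end.
- **Alignment:** the wrist camera showed pin b centred in its hole to about 0.2 mm. The coarser scene camera put pin a within about 0.7 mm.
- **Height and level:** the block's underside was about 10 mm above the pin tips, worked out from the tool height rather than seen directly. The tool was level to within 0.1 mrad. The depth readings across the block, taken just after the lift, were also even.
- **Contact:** the force on the hand while holding was only the block's weight. I saw nothing on the bench shifted and had no contact with the gauge or table.

**Disagreements:** before the final correction, the wrist and side cameras differed by up to about 1 mm on the sideways offset. The scene camera's estimate for pin a's sideways offset was opposite in sign, about 1.5 mm the other way. I went with the wrist and side views, and all three agreed to under 1 mm afterwards. While I was turning the knob, the side load on the hand briefly rose to about 19 N, so I eased it off.

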